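# Lay out the polishing and inspection set

### The arm

A 6-joint arm with a two-finger parallel gripper is mounted at the origin on a cart in front of the work surface, level with it; the furniture and walls round the work are solid. World frame = base frame: x ahead of the robot, y to its left, z up, the work surface at z = 0. Lengths are in m, angles in rad, forces in N, time in s.
With the tool pointing down it reaches from about 0.35 to 0.975 m from the base axis. Payload 4.9 kg.
Tool frame: the origin (TCP) lies between the finger pads; the fingertips stand 19 mm ahead of it and the grasp point (between the pads) is the TCP; z points along the fingers, y is the direction in which the jaws open and shut (so a half turn about z gives the same grasp; the last joint's range is limited). The gripper opens to 85 mm and grips with 20 to 120 N. Pads are 22 mm wide; open, the fingers measure 114 mm over their backs; the gripper's body (76 mm by 85 mm) begins 54 mm behind the grasp point. The pads swing forward as they close: fully open they stand 13 mm farther back than shut.
Start: joints at [-0.119, 0.053, 1.613, -0, 1.476, -0.119], TCP at [0.625, 0, 0.25] pointing down, gripper open.
Joint ranges: [-3.01, 3.01], [-1.01, 2.22], [0.06, 2.58], [-1.02, 4.17], [0.09, 2.62], [-3.14, 3.14]. Speed limits (rad/s): [2.57, 2.57, 3.14, 3.14, 3.14, 3.14].

### API

Orientations are given as a unit quaternion [w, x, y, z].
In Python, from plant import state, grab_frame, calibration, job_done gives the robot as it stands. The module is installed in compiled form; this text tells all that it offers.
- The arm moves only by the tool servo_tool, never from a script. Its argument "deltas" is a list that holds one entry, the list of rows, each a list of 5 numbers: the finger opening in mm, from 0 to 85.4, then the shift along the world's x, y, z in mm, then the turn about the world's z in units of 6 degrees (1.0 is 6 degrees). A call has 1 to 5 rows; each row is the pose to reach, as a shift and turn from the pose commanded when the call began; what a row does not reach only later rows make up. A row lasts 1/8 s, in which the tool goes at most 62.5 mm and 10.7 degrees, less where a joint would pass 70% of its speed; a pose out of reach is approached as far as the arm can. A call with a gripper value outside its range is refused whole. The fingers move at their own pace and stop on an object; the grip force is fixed at half the most. Time passes only in rows, so rows that repeat a pose let the fingers close. It gives the time, the measured TCP pose, the force and the opening at its end, in the units of the state.
- state(): the state, without advancing time (a new reading comes with each control period).
- grab_frame(name): name is "scene" or "side" or "wrist"; returns the picture (400x640x3 uint8, red, green, blue); there is no depth.
- calibration(name): a dict with "intrinsics" (3x3 intrinsics, pixels), "k1" (the pictures are not rectified: a ray, as slopes to the right and down, at radius r is drawn at 1 + k1 r^2 times it, then the intrinsics apply), "world_from_camera" (4x4, takes a point from camera to world coordinates). Camera axes: x right, y down, z forward; pixel columns grow to the right and rows downward; lengths in m; the calibration is good to about 2 mm. A picture is of the moment at which its call begins: read the wrist's pose just before it. calibration takes no time and is no camera call; for the wrist camera it gives the pose at the moment of the call.
- job_done(): hands the job in, once; it reports no verdict.
The state is a dict: "time": time; "joint_pos": joint angles; "joint_vel": joint speeds; "joint_efforts": joint torques, N m; "tool_pos": TCP position; "tool_rot": TCP orientation; "contact_force": force on the tool from outside, world axes, zero at the start; "ft_torque": the same for the moment, N m; "gripper_width": opening from 0.0 (shut) to 1.0 (fully open).
Only numpy, scipy, OpenCV 4.12 (cv2) and the standard library are available. Lean on these libraries where they do the work, as an engineer would, in place of code of your own. Each camera call takes 0.05 s, during which the arm holds its last target.

### The job

Lay out the polishing set on the aluminium board: stand the red specimen on the round mark in front of the red-capped white bottle and the green specimen on the round mark in front of the blue-capped white bottle. Stand the black specimen on the board midway between those two, in line with them, with the black loupe standing centred on top of it, and stand the amber bottle behind it, midway between the two white bottles and in line with them. Leave everything upright and standing free, and do not disturb the wax block and the dressing stone.

Things in the scene. Friction and masses are not known exactly. Their poses are not given: they have to be found in the camera images.
- red_specimen: dark red specimen mount, upright cylinder 32 mm in diameter and 19 mm high with a small bright metal square on top; loose on the bench right of the board; origin at the centre of its underside, z up; 28 g
- green_specimen: green specimen mount, upright cylinder 32 mm in diameter and 19 mm high with a small bright metal square on top; loose on the bench right of the board; origin at the centre of its underside, z up; 28 g
- black_specimen: black specimen mount, upright cylinder 32 mm in diameter and 19 mm high with a small bright metal square on top; loose on the bench right of the board; origin at the centre of its underside, z up; 28 g; the only black cylinder as low as this (the loupe is taller and hollow-topped)
- loupe: black loupe standing on its narrower end: barrel 35 mm in diameter up to 24 mm, above it a wider rim 40 mm in diameter from 24 to 38 mm high (total height 38 mm), open on top; loose; origin at the centre of its underside, z up; about 40 g; it is to keep this way up
- amber_bottle: small amber bottle with black cap: body 34 mm in diameter, straight up to about 50 mm and rounding in above to the shoulder at 68 mm, cap 17 mm in diameter up to 85 mm; loose, upright; origin at the centre of its underside, z up; about 60 g
- station_red: grey plate 128 x 52 x 3 mm fixed on the board (left or right, varies) with a white bottle, red cap and band (44 mm dia., 125 mm high, fixed in a red collar 51 mm dia.), at its far end and a flat red-rimmed white round mark, 41 mm dia., at its near end. Origin: centre of the underside; x points away from the robot: bottle axis at x = +35 mm, mark centre at x = -35 mm (y = 0), plate top z = 3 mm
- station_blue: grey plate 128 x 52 x 3 mm fixed on the board (left or right, varies) with a white bottle, blue cap and band (44 mm dia., 125 mm high, fixed in a blue collar 51 mm dia.), at its far end and a flat blue-rimmed white round mark, 41 mm dia., at its near end. Origin: centre of the underside; x points away from the robot: bottle axis at x = +35 mm, mark centre at x = -35 mm (y = 0), plate top z = 3 mm
- board: bare aluminium plate 145 x 250 x 4 mm, fixed, turned up to 9 degrees; origin: centre of the underside, x away from the robot, y left, top at z = 4 mm. The stations lie on it with its heading, centred at x = 0, y = +90 and -90 mm, so the middle of the front row (black specimen) is x = -35, y = 0 and of the back row (amber bottle) x = +35, y = 0 mm, both on the bare top
- wax_block: off-white lump of wax, 34 x 45 x 20 mm, loose on the bench behind the board at the left; bystander, to be left where it is; origin at the centre of its underside
- dressing_stone: light grey rectangular stone, 25 x 50 x 12 mm, long side along x, loose on the bench at the left of the board beside the polisher; bystander, to be left where it is; origin at the centre of its underside
Not all that is in view belongs to the job. Leave any turquoise look-alike of the loupe alone.

How it is judged:
By the outcome, as a careful person would: the job done as asked, in the order asked, and still so for the second after the job is handed in, with the robot touching nothing.
It also fails if it takes over 128 s, if anything falls off the work surface, if the arm or the gripper's body presses on something with over 40 N, if the wrist force passes 120 N, or if a joint passes its speed limit or range.

## Working session

There is one attempt and no reset: what is moved stays moved. The work goes in short steps, Python scripts to look and compute and a tool call to move; the robot and the scene stay as the last step left them, time stands still between calls to the robot, and variables do not carry over. Pictures are saved under pics/ and viewed, and the job is handed in when it is done.

Besides the shell and the picture viewer there is one more tool, called by a JSON object that holds its "name" and its "arguments". servo_tool: Moves the arm, as the interface text tells. Its arguments: {"type":"object","properties":{"deltas":{"type":"array","items":{"type":"array","items":{"type":"array","items":{"type":"number"}}}}},"required":["deltas"]}

```bash
mkdir -p pics; python3 - <<'E'
from plant import *
import cv2
print(state())
for n in ["scene","side","wrist"]:
    f=grab_frame(n); cv2.imwrite(f"pics/{n}0.png",f[:,:,::-1]); c=calibration(n); print(n,c)
E
```

```text
{'time': 0.0, 'joint_pos': array([-1.18977696e-01,  5.33721519e-02,  1.61431557e+00,  2.33661272e-05,
        1.47599873e+00, -1.19053456e-01]), 'joint_vel': array([ 0.00108856, -0.00216382,  0.00043741, -0.00210415,  0.00078253,
        0.00266399]), 'joint_efforts': array([ 2.70554956e-04, -3.93670499e+01, -3.70175600e+01, -1.62778279e-04,
        6.93513779e-03, -6.06393527e-06]), 'tool_pos': array([6.24408109e-01, 9.12146604e-05, 2.49040613e-01]), 'tool_rot': array([-8.30117801e-04,  7.07080399e-01,  7.07132388e-01, -6.37996009e-04]), 'contact_force': array([-0.47915295,  0.62516043,  0.1230526 ]), 'ft_torque': array([-0.00985752,  0.02522425, -0.05159332]), 'gripper_width': 1.0025272392894915}
scene {'intrinsics': array([[411.48298806,   0.        , 320.52331621],
       [  0.        , 411.48298806, 204.30913447],
       [  0.        ,   0.        ,   1.        ]]), 'k1': 0.029136000830520207, 'world_from_camera': array([[ 0.83545707, -0.38335016,  0.39376915,  0.10160204],
       [-0.54951998, -0.59091837,  0.59062956, -0.92348495],
       [ 0.00626749, -0.70982965, -0.7043455 
[... 415 characters left out ...]
8603678],
       [ 0.00184471, -0.75490611, -0.65583029,  0.79148766],
       [ 0.        ,  0.        ,  0.        ,  1.        ]])}
wrist {'intrinsics': array([[324.27335413,   0.        , 320.92278777],
       [  0.        , 324.27335413, 196.77314532],
       [  0.        ,   0.        ,   1.        ]]), 'k1': -0.06396051148500544, 'world_from_camera': array([[ 9.99998358e-01, -1.96541663e-04, -1.80147626e-03,
         6.23985069e-01],
       [-7.40635278e-04, -9.51610743e-01, -3.07305134e-01,
         7.66413555e-02],
       [-1.65390590e-03,  3.07305963e-01, -9.51609326e-01,
         3.72841445e-01],
       [ 0.00000000e+00,  0.00000000e+00,  0.00000000e+00,
         1.00000000e+00]])}
```

View pics/scene0.png

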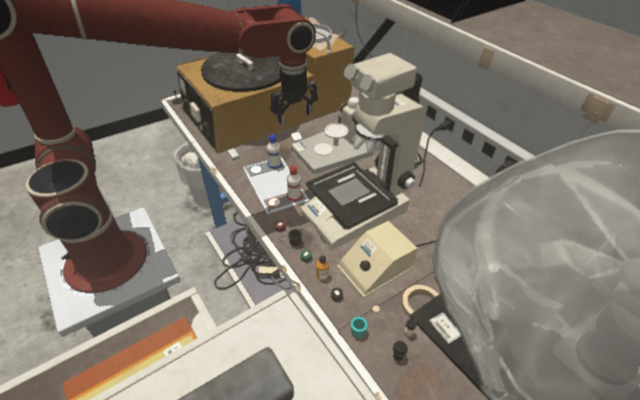

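View pics/side0.png

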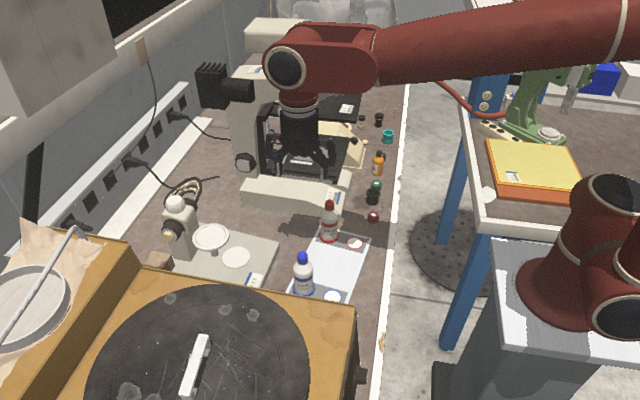

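View pics/wrist0.png

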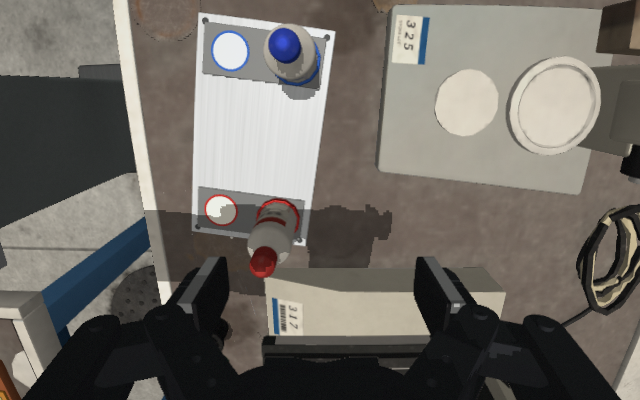

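```bash
cat > h.py <<'E'
import numpy as np, cv2
from plant import *
def ray(c,uv):
    K=c["intrinsics"];p=(np.array(uv,float)-[K[0,2],K[1,2]])/K[0,0]
    d=p.copy()
    for _ in range(20): d=p/(1+c["k1"]*(d@d))
    T=c["world_from_camera"]; return T[:3,3],T[:3,:3]@np.array([d[0],d[1],1.])
def onz(c,uv,z):
    o,d=ray(c,uv); return (o+d*(z-o[2])/d[2])
def proj(c,P):
    T=c["world_from_camera"];q=T[:3,:3].T@(np.array(P)-T[:3,3]);s=q[:2]/q[2];K=c["intrinsics"]
    return s*(1+c["k1"]*(s@s))*K[0,0]+K[:2,2]
def crop(f,x0,x1,y0,y1,k,name):
    cv2.imwrite(f"pics/{name}.png",cv2.resize(f[y0:y1,x0:x1,::-1],None,fx=k,fy=k,interpolation=cv2.INTER_CUBIC))
E
python3 - <<'E'
from h import *
f=cv2.imread("pics/scene0.png")[:,:,::-1]
crop(f,230,430,180,370,4,"sc1")
f=cv2.imread("pics/side0.png")[:,:,::-1]
crop(f,270,410,90,310,3,"si1")
c=calibration("scene")
for n,uv in dict(red=(280,228),bk295=(295,240),green=(306,258),amber=(321,272),bk337=(337,297),turq=(359,328),bk400=(400,352)).items(): print(n,onz(c,uv,0).round(3))
E
```

```text
red [ 0.464 -0.158  0.   ]
bk295 [ 0.478 -0.224  0.   ]
green [ 0.47  -0.299  0.   ]
amber [ 0.479 -0.363 -0.   ]
bk337 [ 0.47  -0.452  0.   ]
turq [ 0.465 -0.554  0.   ]
bk400 [ 0.509 -0.656  0.   ]
```

View pics/sc1.png

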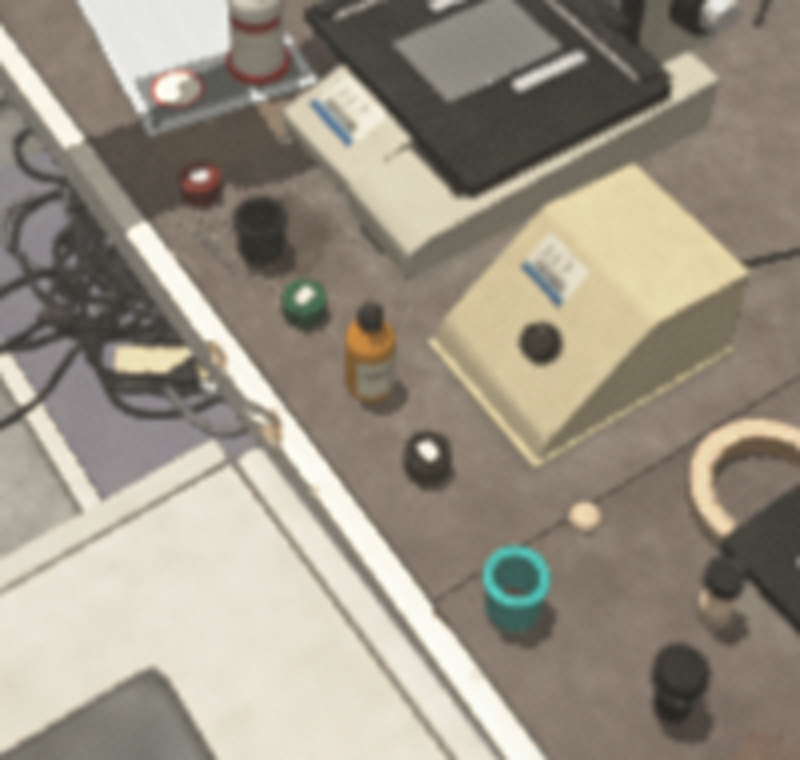

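View pics/si1.png

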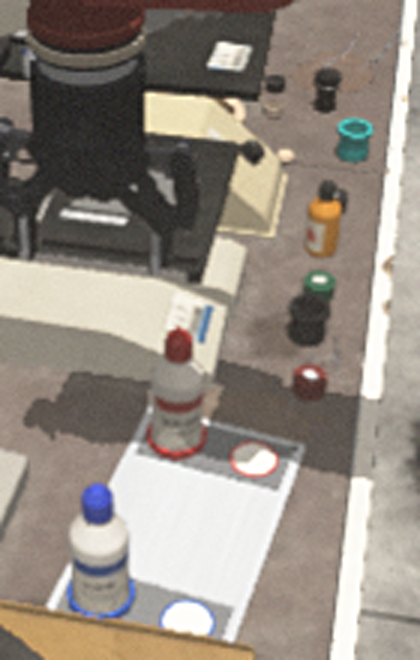

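{"name": "servo_tool", "arguments": {"deltas": [[[85,-80,-140,50,5],[85,-170,-280,80,8],[85,-170,-280,80,8],[85,-170,-280,80,8],[85,-170,-280,80,8]]]}}

```text
time: 0.78
tool_pos: [0.4732, -0.2498, 0.3219]
tool_rot: [-0.0, 0.356, 0.934, 0.0]
contact_force: [0.4, -0.9, -0.0]
gripper_width: 0.995
```

```bash
python3 - <<'E'
from h import *
f=cv2.imread("pics/wrist0.png"); c=calibration("wrist")
# wrist0 calib from start
c0=dict(intrinsics=c["intrinsics"],k1=c["k1"],world_from_camera=np.array([[ 9.99998358e-01, -1.96541663e-04, -1.80147626e-03,0.623985069],[-7.40635278e-04, -9.51610743e-01, -3.07305134e-01,7.66413555e-02],[-1.65390590e-03,  3.07305963e-01, -9.51609326e-01,0.372841445],[0,0,0,1]]))
hsv=cv2.cvtColor(f,cv2.COLOR_BGR2HSV)
import os
R={}
for n,(x0,x1,y0,y1),m in [("blue",(205,255,25,75),cv2.inRange(hsv,(105,90,60),(130,255,255))),("red",(198,243,188,230),cv2.inRange(hsv,(0,90,50),(8,255,255))|cv2.inRange(hsv,(172,90,50),(180,255,255)))]:
    mm=np.zeros_like(m);mm[y0:y1,x0:x1]=m[y0:y1,x0:x1]
    pts=cv2.findNonZero(mm); e=cv2.fitEllipse(cv2.convexHull(pts)); P=onz(c0,e[0],0.007); R[n]=P; print(n,len(pts),e,P.round(4))
v=R["blue"]-R["red"]; print(np.linalg.norm(v), np.degrees(np.arctan2(-v[0],v[1])))
for n,uv in dict(c1=(202,14),c2=(334,32),c3=(193,232),c4=(303,245)).items(): print(n,onz(c0,uv,0.004).round(4))
print(state()["tool_pos"],state()["tool_rot"],state()["time"])
E
```

```text
blue 265 ((229.767333984375, 50.55270004272461), (38.02421188354492, 41.37123107910156), 160.2940673828125) [0.5275 0.1202 0.007 ]
red 200 ((220.55056762695312, 209.64663696289062), (31.008760452270508, 34.60337448120117), 117.98514556884766) [ 0.5019 -0.0578  0.007 ]
0.17991111967537748 -8.171157411531407
c1 [0.4999 0.1571 0.004 ]
c2 [0.637 0.138 0.004]
c3 [ 0.4629 -0.0889  0.004 ]
c4 [ 0.6007 -0.1062  0.004 ]
[ 0.4731584  -0.24983382  0.32187141] [-1.59943692e-04  3.55986169e-01  9.34491208e-01  5.94282251e-05] 0.775
```

{"name": "servo_tool", "arguments": {"deltas": [[[85,-20,-30,10,1.7],[85,-20,-30,10,3.4],[85,-20,-30,10,5.63],[85,-20,-30,10,5.63],[85,-20,-30,10,5.63]]]}}

```text
time: 1.4
tool_pos: [0.4543, -0.2787, 0.3315]
tool_rot: [-0.0, 0.072, 0.997, 0.0]
contact_force: [1.1, -0.2, 1.4]
gripper_width: 0.992
```

```bash
python3 - <<'E'
from h import *
print(state()["tool_pos"],state()["tool_rot"])
c=calibration("wrist"); f=grab_frame("wrist"); cv2.imwrite("pics/w1.png",f[:,:,::-1]); np.save("w1.npy",c["world_from_camera"])
E
```

```text
[ 0.45425888 -0.27869616  0.33145746] [-2.75378270e-04  7.20129076e-02  9.97403645e-01  1.86538400e-04]
```

View pics/w1.png

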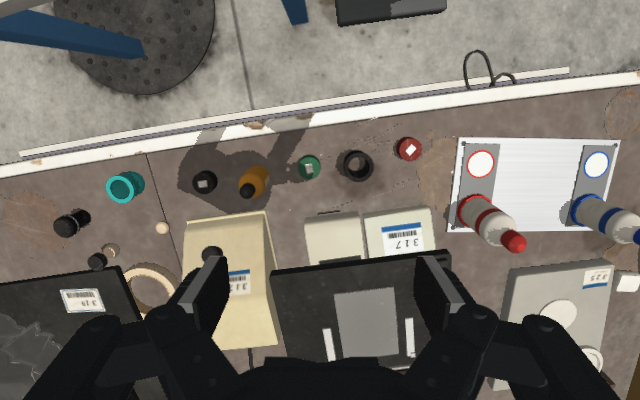

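```bash
python3 - <<'E'
from h import *
f=cv2.imread("pics/w1.png"); crop(f[:,:,::-1],170,440,120,260,2.9,"w1c")
c=calibration("wrist"); c["world_from_camera"]=np.load("w1.npy")
hsv=cv2.cvtColor(f,cv2.COLOR_BGR2HSV)
def blob(name,box,m,z):
    x0,x1,y0,y1=box; mm=np.zeros_like(m);mm[y0:y1,x0:x1]=m[y0:y1,x0:x1]
    cs,_=cv2.findContours(mm,cv2.RETR_EXTERNAL,cv2.CHAIN_APPROX_NONE); k=max(cs,key=cv2.contourArea)
    r=cv2.minEnclosingCircle(k); e=cv2.fitEllipse(k); print(name,cv2.contourArea(k),np.round(e[0],1),np.round(e[1],1),onz(c,e[0],z).round(4))
sq=cv2.inRange(hsv,(0,0,150),(180,90,255))
blob("redsq",(398,422,136,160),sq,.019)
blob("greensq",(298,320,155,178),sq,.019)
blob("blacksq",(194,216,170,193),cv2.inRange(hsv,(0,0,110),(180,90,255)),.019)
red=cv2.inRange(hsv,(0,110,40),(8,255,255))|cv2.inRange(hsv,(170,110,40),(180,255,255))
blob("redbody",(390,430,130,170),red,.0095)
blob("greenbody",(290,330,148,188),cv2.inRange(hsv,(50,80,25),(95,255,255)),.0095)
dk=cv2.inRange(hsv,(0,0,0),(180,255,45))
blob("loupe",(335,380,145,188),dk,.019)
blob("blackbody",(190,220,168,197),cv2.inRange(hsv,(0,0,0),(180,255,38)),.0095)
blob("cap",(235,262,178,202),dk,.085)
# box fronts etc
for n,uv,z in [("boxfrontL",(190,222),0),("boxfrontR",(268,212),0.0),("devL",(303,222),0.02),("devR",(428,206),.02),("lip",(250,133),0)]: print(n,onz(c,uv,z).round(3))
cs=calibration("scene")
E
```

```text
redsq 63.0 [410.4 149.5] [ 7.5 11.5] [ 0.4654 -0.16    0.019 ]
greensq 6.0 [308.  164.5] [0. 1.] [ 0.4661 -0.3007  0.019 ]
blacksq 35.5 [202.2 183.3] [5.8 8.7] [ 0.4708 -0.4523  0.019 ]
redbody 435.5 [408.6 148.5] [22.6 24.7] [ 0.4656 -0.16    0.0095]
greenbody 368.5 [308.8 166.8] [21.1 22.4] [ 0.4714 -0.3008  0.0095]
loupe 377.0 [357.5 165.7] [25.5 29.3] [ 0.4775 -0.2338  0.019 ]
blackbody 408.0 [204.6 181.8] [21.4 24.4] [ 0.4712 -0.4521  0.0095]
cap 154.0 [246.9 190.6] [13.2 15. ] [ 0.4731 -0.3733  0.085 ]
boxfrontL [ 0.532 -0.495  0.   ]
boxfrontR [ 0.533 -0.373  0.   ]
devL [ 0.548 -0.321  0.02 ]
devR [ 0.55 -0.14  0.02]
lip [ 0.414 -0.375  0.   ]
```

View pics/w1c.png

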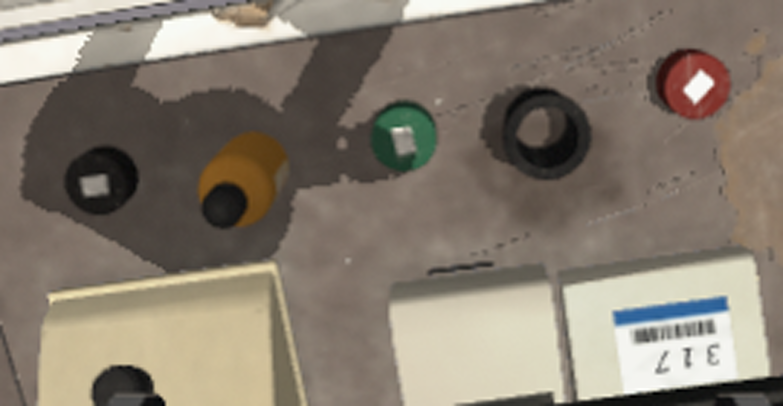

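{"name": "servo_tool", "arguments": {"deltas": [[[50,8,50,-35,0],[50,11,100,-70,0],[50,11,119,-120,0],[50,11,119,-180,0],[50,11,119,-230,0]]]}}

```text
time: 2.08
tool_pos: [0.4648, -0.1589, 0.0997]
tool_rot: [-0.0, 0.072, 0.997, 0.0]
contact_force: [1.0, -0.5, 0.1]
gripper_width: 0.586
```

```bash
python3 - <<'E'
from h import *
s=state();print(s["tool_pos"],s["gripper_width"]*85.4)
c=calibration("wrist"); f=grab_frame("wrist"); cv2.imwrite("pics/w2.png",f[:,:,::-1]); np.save("w2.npy",c["world_from_camera"])
hsv=cv2.cvtColor(f,cv2.COLOR_RGB2HSV)
red=cv2.inRange(hsv,(0,110,40),(8,255,255))|cv2.inRange(hsv,(170,110,40),(180,255,255))
cs,_=cv2.findContours(red,cv2.RETR_EXTERNAL,cv2.CHAIN_APPROX_NONE)
for k in cs:
    if cv2.contourArea(k)>300: e=cv2.fitEllipse(cv2.convexHull(k)); print(e, onz(c,e[0],.019).round(4),onz(c,e[0],.0095).round(4))
E
```

```text
[ 0.46483072 -0.15887457  0.09970899] 50.084372598728336
((456.3321228027344, 297.0939636230469), (14.811131477355957, 45.449214935302734), 86.94306945800781) [ 0.5441 -0.0701  0.019 ] [ 0.5514 -0.0664  0.0095]
((464.7952575683594, 236.27906799316406), (47.63350296020508, 56.16798782348633), 58.835205078125) [ 0.4945 -0.0639  0.019 ] [ 0.4995 -0.0599  0.0095]
((322.5361022949219, 211.3262176513672), (45.803409576416016, 48.75982666015625), 175.20814514160156) [ 0.4617 -0.1597  0.019 ] [ 0.4652 -0.1601  0.0095]
```

View pics/w2.png

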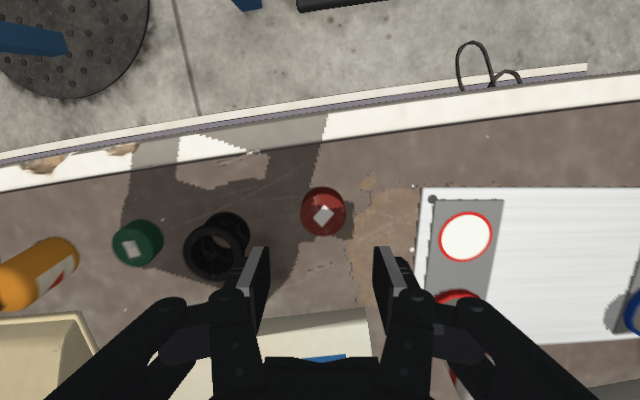

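{"name": "servo_tool", "arguments": {"deltas": [[[50,1,-1,-50,0],[50,1,-1,-79,0],[50,1,-1,-79,0],[20,1,-1,-79,0],[20,1,-1,-79,0]]]}}

```text
time: 2.75
tool_pos: [0.4682, -0.1617, 0.0253]
tool_rot: [0.002, 0.072, 0.997, -0.001]
contact_force: [1.3, -0.7, 5.0]
gripper_width: 0.334
```

{"name": "servo_tool", "arguments": {"deltas": [[[20,0,0,0,0],[20,0,0,0,0],[20,0,0,50,0],[20,0,0,100,0],[20,0,0,100,0]]]}}

```text
time: 3.38
tool_pos: [0.4697, -0.1624, 0.1287]
tool_rot: [0.005, 0.072, 0.997, -0.002]
contact_force: [-0.1, 0.5, -0.3]
gripper_width: 0.339
```

```bash
python3 - <<'E'
from h import *
s=state();print(s["tool_pos"],s["gripper_width"]*85.4)
c=calibration("wrist"); f=grab_frame("wrist"); cv2.imwrite("pics/w3.png",f[:,:,::-1])
hsv=cv2.cvtColor(f,cv2.COLOR_RGB2HSV)
red=cv2.inRange(hsv,(0,90,60),(8,255,255))|cv2.inRange(hsv,(170,90,60),(180,255,255))
cs,_=cv2.findContours(red,cv2.RETR_EXTERNAL,cv2.CHAIN_APPROX_NONE)
for k in cs:
    if cv2.contourArea(k)>150: e=cv2.fitEllipse(cv2.convexHull(k)); print(np.round(e[0]),np.round(e[1]), onz(c,e[0],.007).round(4))
E
```

```text
[ 0.46968401 -0.16242315  0.12874596] 28.97462095329235
[483. 311.] [11. 33.] [ 0.6017 -0.0334  0.007 ]
[447. 288.] [48. 60.] [ 0.5713 -0.0666  0.007 ]
[321. 267.] [59. 67.] [ 0.5336 -0.1747  0.007 ]
[456. 214.] [45. 52.] [ 0.5014 -0.0582  0.007 ]
```

View pics/w3.png

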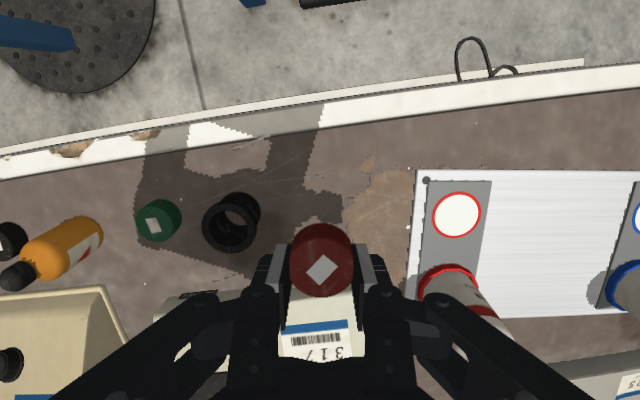

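```bash
python3 - <<'E'
from h import *
s=state();t=s["tool_pos"];print(t)
c=calibration("wrist"); f=cv2.imread("pics/w3.png"); crop(f[:,:,::-1],250,400,200,310,5,"w3c")
for zt in (.1224,.1264): print(onz(c,(321,260),zt)-t, onz(c,(321,232),zt)-t,(onz(c,(288,260),zt)-onz(c,(354,260),zt)))
E
```

```text
[ 0.46797652 -0.16155325  0.12577095]
[-0.00920834 -0.00092869 -0.00337095] [-0.02253527  0.00100544 -0.00337095] [-0.00413162 -0.02874147  0.        ]
[-0.01142439 -0.00059763  0.00062905] [-0.02432966  0.0012753   0.00062905] [-0.0040009  -0.02783209  0.        ]
```

View pics/w3c.png

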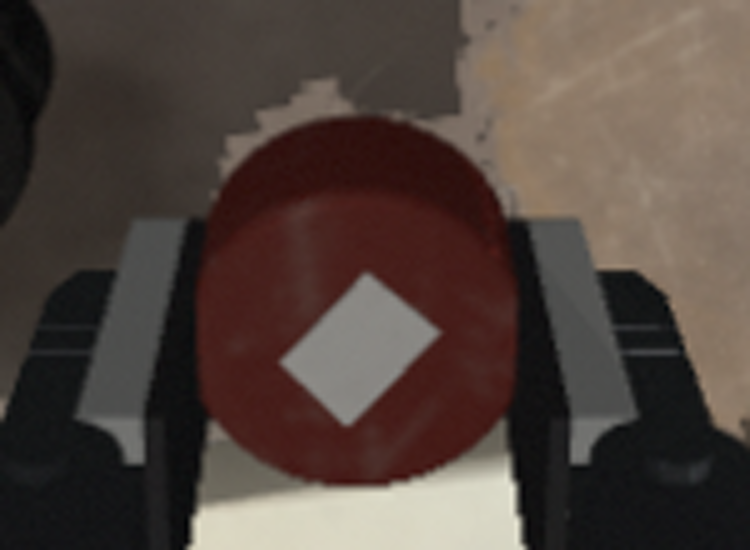

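```bash
cat >> h.py <<'E'
def look(name,lo,hi,z,minA=150,hull=True):
    s=state(); c=calibration("wrist"); f=grab_frame("wrist"); cv2.imwrite(f"pics/{name}.png",f[:,:,::-1])
    print("t",s["time"],s["tool_pos"].round(4),s["tool_rot"].round(3),"w",round(s["gripper_width"]*85.4,1),"F",s["contact_force"].round(1))
    return s,c,f
E
python3 - <<'E'
from h import *
look("w4a",0,0,0)
s,c,f=look("w4",0,0,0)
hsv=cv2.cvtColor(f,cv2.COLOR_RGB2HSV); m=cv2.inRange(hsv,(0,0,110),(180,60,255)); 
mm=np.zeros_like(m); mm[250:292,300:345]=m[250:292,300:345]
cs,_=cv2.findContours(mm,cv2.RETR_EXTERNAL,cv2.CHAIN_APPROX_NONE)
for k in cs:
  if cv2.contourArea(k)>50:
    (u,v),a,b=cv2.minAreaRect(k); side=[]
    print(u,v,a,b)
    for d in (-.002,-.004,-.006): print(d,(onz(c,(u,v),s["tool_pos"][2]+d)-s["tool_pos"]).round(4))
crop(f,250,400,200,310,5,"w4c")
E
```

```text
t 3.425 [ 0.468  -0.1616  0.1258] [ 0.003  0.072  0.997 -0.001] w 29.0 F [-0.2  0.  -0.8]
t 3.475 [ 0.4666 -0.1609  0.1235] [ 0.001  0.072  0.997 -0.   ] w 29.2 F [ 0.5 -0.5 -0.9]
321.2500305175781 268.7500305175781 (18.384775161743164, 26.162948608398438) 45.0
-0.002 [-0.0057 -0.0013 -0.002 ]
-0.004 [-0.0045 -0.0015 -0.004 ]
-0.006 [-0.0033 -0.0017 -0.006 ]
```

{"name": "servo_tool", "arguments": {"deltas": [[[20,18,50,0,0],[20,36,102,0,0],[20,36,102,0,0],[20,36,102,-40,0],[20,36,102,-60,0]]]}}

```text
time: 4.15
tool_pos: [0.4999, -0.0587, 0.0592]
tool_rot: [-0.003, 0.072, 0.997, 0.0]
contact_force: [-0.9, 0.6, 0.7]
gripper_width: 0.342
```

{"name": "servo_tool", "arguments": {"deltas": [[[20,0,0,0,0],[20,0,0,-20,0],[20,0,0,-32,0],[20,0,0,-32,0],[20,0,0,-32,0]]]}}

```text
time: 4.78
tool_pos: [0.5027, -0.0591, 0.0314]
tool_rot: [0.0, 0.072, 0.997, -0.0]
contact_force: [-0.7, 0.1, -0.6]
gripper_width: 0.338
```

```bash
python3 - <<'E'
from h import *
s,c,f=look("w5",0,0,0); print(s["ft_torque"])
E
```

```text
t 4.775 [ 0.5027 -0.0591  0.0314] [ 0.     0.072  0.997 -0.   ] w 28.9 F [-0.7  0.1 -0.6]
[ 0.02779829  0.00827164 -0.04020653]
```

View pics/w5.png

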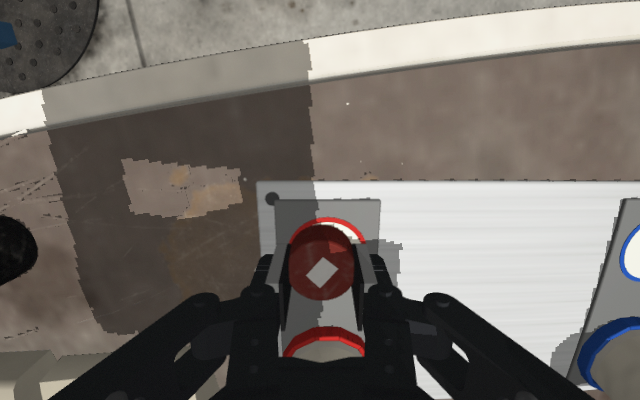

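{"name": "servo_tool", "arguments": {"deltas": [[[20,-1,0,-1,0],[20,-1,0,-1,0],[20,-1,0,-1,0],[50,-1,0,-1,0],[50,-1,0,-1,0]]]}}

```text
time: 5.45
tool_pos: [0.5015, -0.0588, 0.0299]
tool_rot: [0.0, 0.072, 0.997, -0.0]
contact_force: [-0.3, 0.6, 0.1]
gripper_width: 0.583
```

{"name": "servo_tool", "arguments": {"deltas": [[[50,0,0,0,0],[50,0,0,40,0],[50,0,0,90,0],[50,-20,-30,120,0],[50,-30,-80,120,0]]]}}

```text
time: 6.08
tool_pos: [0.473, -0.1395, 0.1537]
tool_rot: [0.003, 0.07, 0.998, -0.001]
contact_force: [0.3, -0.4, -0.9]
gripper_width: 0.585
```

{"name": "servo_tool", "arguments": {"deltas": [[[50,-5,-40,0,0],[50,-5,-80,0,0],[50,-5,-80,0,0],[50,-5,-80,0,0],[50,-5,-80,0,0]]]}}

```text
time: 6.7
tool_pos: [0.4664, -0.2177, 0.1496]
tool_rot: [-0.0, 0.071, 0.997, 0.0]
contact_force: [0.4, 0.8, -0.4]
gripper_width: 0.581
```

```bash
cat >> h.py <<'E'
def ell(f,c,m,z,minA=150):
    cs,_=cv2.findContours(m,cv2.RETR_EXTERNAL,cv2.CHAIN_APPROX_NONE); out=[]
    for k in cs:
        if cv2.contourArea(k)>minA:
            e=cv2.fitEllipse(cv2.convexHull(k)); out.append(onz(c,e[0],z)); print(" ",np.round(e[0],1),np.round(e[1],1),out[-1].round(4))
    return out
def redm(h): return cv2.inRange(h,(0,110,40),(8,255,255))|cv2.inRange(h,(170,110,40),(180,255,255))
def greenm(h): return cv2.inRange(h,(50,80,25),(95,255,255))
E
python3 - <<'E'
from h import *
s,c,f=look("w6",0,0,0); hsv=cv2.cvtColor(f,cv2.COLOR_RGB2HSV)
print("red"); ell(f,c,redm(hsv),.007); print("green"); ell(f,c,greenm(hsv),.0095)
print("dark"); ell(f,c,cv2.inRange(hsv,(0,0,0),(180,255,45)),.0345)
cs=calibration("scene"); g=grab_frame("scene"); crop(g,230,330,140,280,4,"s6")
E
```

```text
t 6.7 [ 0.4664 -0.2177  0.1496] [-0.     0.071  0.997  0.   ] w 49.6 F [ 0.4  0.8 -0.4]
red
  [573.3 358.5] [38.8 56.2] [0.6992 0.0294 0.007 ]
  [525.  302.2] [33.8 52.8] [ 0.6116 -0.0344  0.007 ]
  [495.8 274.2] [49.1 57. ] [ 0.5737 -0.0661  0.007 ]
  [508.7 203.4] [42.8 49.3] [ 0.5026 -0.0567  0.007 ]
green
  [229.5 208.3] [37.4 40.8] [ 0.471  -0.3009  0.0095]
dark
  [345. 513.] [508.2 657. ] [ 0.8817 -0.2492  0.0345]
  [106.7 258.8] [25.  33.2] [ 0.493  -0.4086  0.0345]
  [ 74.3 229.6] [35.7 39.8] [ 0.4631 -0.4275  0.0345]
  [232.8 204.2] [30.5 34.4] [ 0.4601 -0.2888  0.0345]
  [304.8 209.6] [51. 56.] [ 0.4726 -0.2337  0.0345]
  [313.5  18. ] [15.4 20.9] [ 0.339  -0.2067  0.0345]
```

View pics/w6.png

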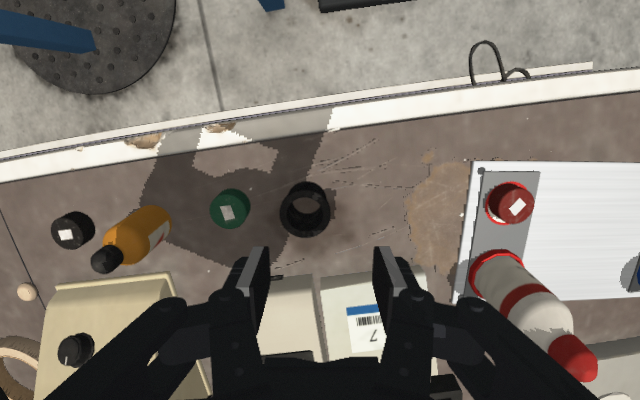

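View pics/s6.png

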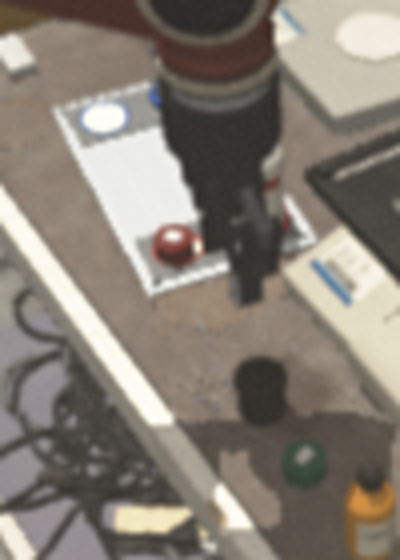

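```bash
python3 - <<'E'
from h import *
f=cv2.imread("pics/w6.png")[:,:,::-1]; crop(f,470,550,165,245,8,"w6c")
c=calibration("wrist")
print(onz(c,(516.5,206.5),.026))
E
```

```text
[ 0.49822339 -0.06085     0.026     ]
```

View pics/w6c.png

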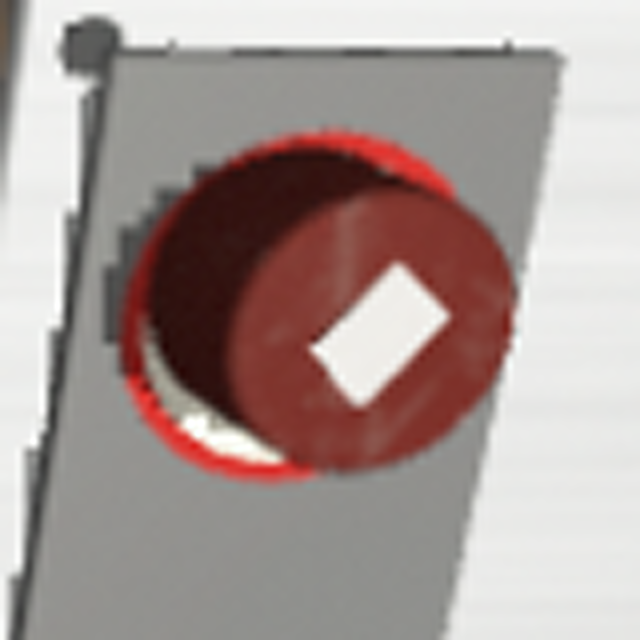

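{"name": "servo_tool", "arguments": {"deltas": [[[50,0,60,0,0],[50,15,120,0,0],[50,33,157,-20,0],[50,33,157,-40,0],[50,33,157,-40,0]]]}}

```text
time: 7.42
tool_pos: [0.498, -0.0603, 0.1081]
tool_rot: [-0.002, 0.071, 0.997, 0.0]
contact_force: [0.4, 0.2, -0.1]
gripper_width: 0.588
```

{"name": "servo_tool", "arguments": {"deltas": [[[50,0,0,0,0],[50,0,0,0,0],[50,0,0,0,0],[50,0,0,0,0],[50,0,0,0,0]]]}}

```text
time: 8.05
tool_pos: [0.4994, -0.0619, 0.11]
tool_rot: [0.0, 0.072, 0.997, -0.0]
contact_force: [-0.4, 0.2, -0.4]
gripper_width: 0.584
```

```bash
python3 - <<'E'
from h import *
s,c,f=look("w7",0,0,0); hsv=cv2.cvtColor(f,cv2.COLOR_RGB2HSV)
u,v=proj(c,[.5,-.06,.02]).astype(int); print(u,v)
crop(f,u-40,u+40,v-40,v+40,8,"w7c")
print("ring",u-40,v-40); 
E
```

```text
t 8.05 [ 0.4994 -0.0619  0.11  ] [ 0.     0.072  0.997 -0.   ] w 49.9 F [-0.4  0.2 -0.4]
327 211
ring 287 171
```

View pics/w7c.png

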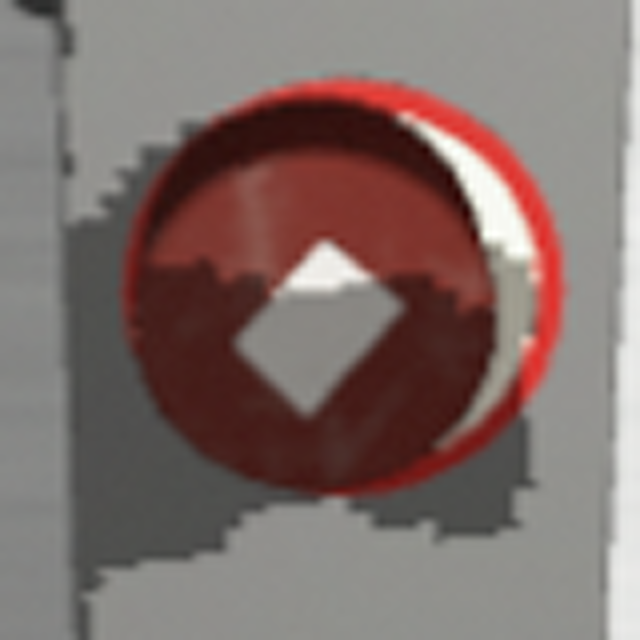

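```bash
python3 - <<'E'
from h import *
c=calibration("wrist")
t=onz(c,(287+318/8,171+323/8),.026); 
hw=443/8/2
r=onz(c,(287+343/8,171+286/8),.007)
top=onz(c,(287+343/8,171+80/8),.007); print(t.round(4),r.round(4),"ring from top edge",(top).round(4))
E
```

```text
[ 0.4979 -0.06    0.026 ] [ 0.5017 -0.0578  0.007 ] ring from top edge [ 0.4822 -0.0552  0.007 ]
```

{"name": "servo_tool", "arguments": {"deltas": [[[50,-1,2,-40,0],[50,-1,2,-70,0],[50,-1,2,-82,0],[50,-1,2,-82,0],[50,-1,2,-82,0]]]}}

```text
time: 8.72
tool_pos: [0.4996, -0.0601, 0.0293]
tool_rot: [0.001, 0.072, 0.997, -0.0]
contact_force: [0.7, 0.5, -0.1]
gripper_width: 0.587
```

{"name": "servo_tool", "arguments": {"deltas": [[[50,0,0,0,0],[50,0,0,0,0],[20,0,0,0,0],[20,0,0,0,0],[20,0,0,0,0]]]}}

```text
time: 9.35
tool_pos: [0.499, -0.0599, 0.0286]
tool_rot: [0.001, 0.072, 0.997, -0.0]
contact_force: [-1.5, 0.9, 6.0]
gripper_width: 0.339
```

```bash
python3 - <<'E'
from h import *
s,c,f=look("w8",0,0,0); crop(f,250,400,190,330,5,"w8c")
E
```

```text
t 9.35 [ 0.499  -0.0599  0.0286] [ 0.001  0.072  0.997 -0.   ] w 29.0 F [-1.5  0.9  6. ]
```

View pics/w8c.png

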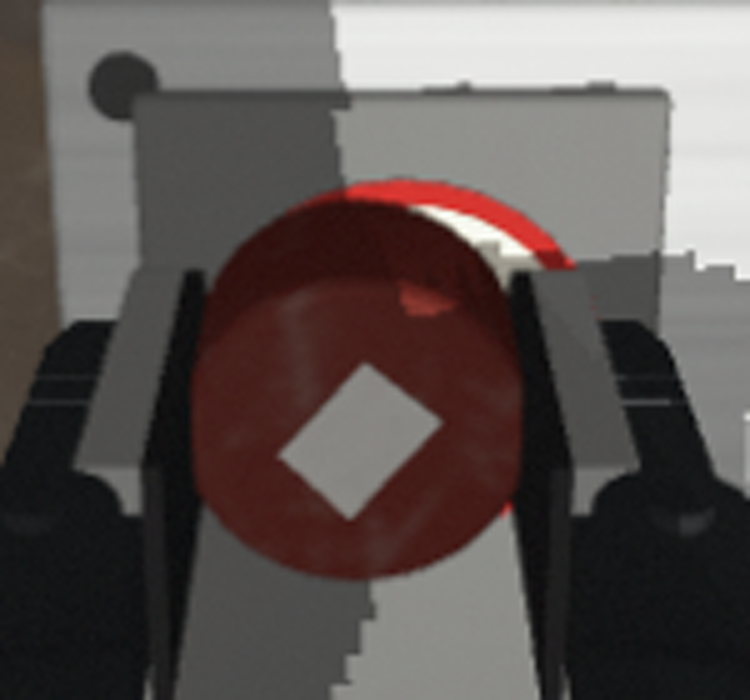

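```bash
python3 - <<'E'
from h import *
c=calibration("wrist"); R=np.array([[.9898,-.1421],[.1421,.9898]])
P=lambda u,v,z:R@onz(c,(250+u/5,190+v/5),z)[:2]*1000
print("plate L,R",P(138,180,.007),P(663,180,.007)); print("corner front",P(400,95,.007)); print("ring top",P(405,180,.007))
print("disc top c",P(357,430,.026)); print("disc bottom front edge",P(355,200,.007),"tcp",R@state()["tool_pos"][:2]*1000)
f=cv2.imread("pics/w8.png"); h=cv2.cvtColor(f,cv2.COLOR_BGR2HSV); m=cv2.inRange(h,(0,180,130),(8,255,255))|cv2.inRange(h,(172,180,130),(180,255,255)); m[:222]=0;m[246:]=0
ys,xs=np.nonzero(m); pts=np.array([R@onz(c,(x,y),.007)[:2]*1000 for x,y in zip(xs,ys)])
A=np.c_[2*pts,np.ones(len(pts))];b=(pts**2).sum(1);q=np.linalg.lstsq(A,b,rcond=None)[0];print("ring fit",q[:2],np.sqrt(q[2]+q[0]**2+q[1]**2),len(pts))
E
```

```text
plate L,R [484.97396908 -11.66538821] [485.05758161  39.283928  ]
corner front [476.22535555  13.67743713]
ring top [484.99055486  14.22527635]
disc top c [501.03651315   9.54523493]
disc bottom front edge [487.09229099   9.3785479 ] tcp [502.40402364  11.62364641]
ring fit [501.41233226  14.98955762] 15.442524513319015 158
```

{"name": "servo_tool", "arguments": {"deltas": [[[20,0,0,5,0],[20,3.7,4,5,0],[20,3.7,4,5,0],[20,3.7,4,5,0],[20,3.7,4,5,0]]]}}

```text
time: 10.02
tool_pos: [0.5019, -0.0557, 0.0326]
tool_rot: [-0.0, 0.072, 0.997, 0.0]
contact_force: [0.4, -0.2, 0.2]
gripper_width: 0.341
```

{"name": "servo_tool", "arguments": {"deltas": [[[20,0,0,-4,0],[20,0,0,-4,0],[20,0,0,-4,0],[20,0,0,-4,0],[20,0,0,-4,0]]]}}

```text
time: 10.65
tool_pos: [0.5021, -0.0557, 0.0288]
tool_rot: [-0.0, 0.072, 0.997, 0.0]
contact_force: [-0.2, 0.6, 0.0]
gripper_width: 0.344
```

```bash
cat >> h.py <<'E'
R2=np.array([[.9898,-.1421],[.1421,.9898]])
E
python3 - <<'E'
from h import *
s,c,f=look("w9",0,0,0); crop(f,250,400,190,330,5,"w9c"); print(R2@s["tool_pos"][:2]*1000)
E
```

```text
t 10.65 [ 0.5021 -0.0557  0.0288] [-0.     0.072  0.997  0.   ] w 29.3 F [-0.2  0.6  0. ]
[504.85099824  16.17545509]
```

View pics/w9c.png

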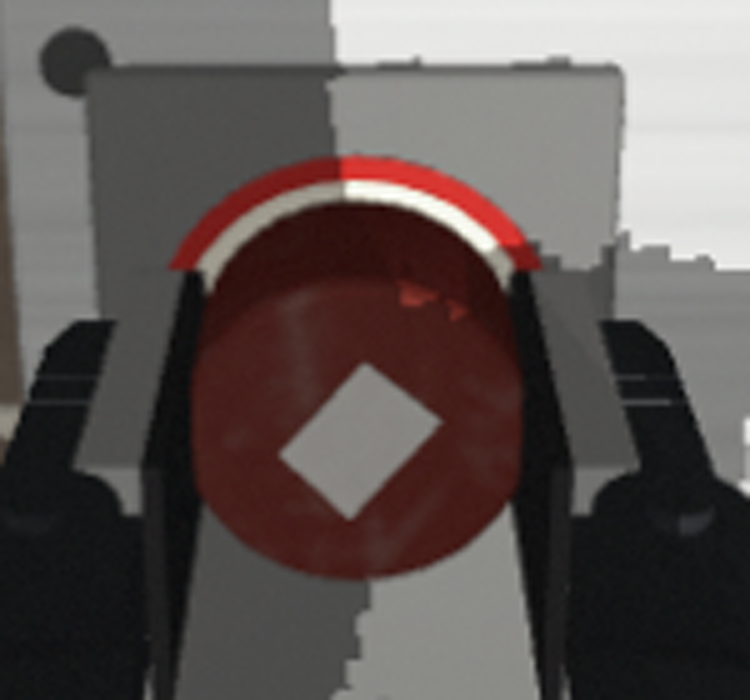

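{"name": "servo_tool", "arguments": {"deltas": [[[20,0,0,-0.7,0],[20,0,0,-0.7,0],[50,0,0,-0.7,0],[50,0,0,-0.7,0],[50,0,0,-0.7,0]]]}}

```text
time: 11.32
tool_pos: [0.5021, -0.0557, 0.028]
tool_rot: [-0.0, 0.072, 0.997, 0.0]
contact_force: [0.3, -0.3, 0.2]
gripper_width: 0.587
```

{"name": "servo_tool", "arguments": {"deltas": [[[50,0,0,40,0],[50,0,0,100,0],[50,-10,-20,120,0],[50,-20,-80,120,0],[50,-30,-140,120,0]]]}}

```text
time: 11.95
tool_pos: [0.4721, -0.197, 0.149]
tool_rot: [0.001, 0.071, 0.997, -0.0]
contact_force: [0.9, 0.7, 0.5]
gripper_width: 0.589
```

{"name": "servo_tool", "arguments": {"deltas": [[[50,0,-60,0,0],[50,0,-103,-25,0],[50,0,-103,-40,0],[50,0,-103,-40,0],[50,0,-103,-40,0]]]}}

```text
time: 12.58
tool_pos: [0.4725, -0.2977, 0.1085]
tool_rot: [0.0, 0.071, 0.997, 0.0]
contact_force: [-0.5, -0.4, 0.7]
gripper_width: 0.585
```

{"name": "servo_tool", "arguments": {"deltas": [[[50,0,0,0,0],[50,0,0,0,0]]]}}

```text
time: 12.82
tool_pos: [0.4726, -0.2984, 0.109]
tool_rot: [0.001, 0.071, 0.997, -0.0]
contact_force: [0.5, -0.9, -0.4]
gripper_width: 0.587
```

```bash
python3 - <<'E'
from h import *
s,c,f=look("w10",0,0,0); hsv=cv2.cvtColor(f,cv2.COLOR_RGB2HSV); ell(f,c,greenm(hsv),.0095); print(R2@s["tool_pos"][:2]*1000)
E
```

```text
t 12.825 [ 0.4726 -0.2984  0.109 ] [ 0.001  0.071  0.997 -0.   ] w 50.1 F [ 0.5 -0.9 -0.4]
  [ -5.5 231.3] [46.5 63.2] [ 0.4568 -0.5672  0.0095]
  [321.2 204.7] [43.9 47.1] [ 0.4714 -0.3004  0.0095]
[ 510.2267546  -228.17035758]
```

View pics/w10.png

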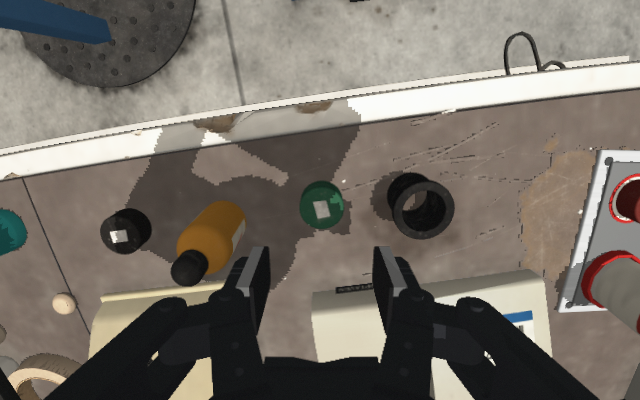

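{"name": "servo_tool", "arguments": {"deltas": [[[44,-1,0,-50,0],[44,-1,0,-75,0],[44,-1,0,-88,0],[44,-1,0,-88,0],[44,-1,0,-88,0]]]}}

```text
time: 13.5
tool_pos: [0.4721, -0.2995, 0.0216]
tool_rot: [0.001, 0.072, 0.997, -0.001]
contact_force: [-0.5, 0.0, 0.4]
gripper_width: 0.516
```

{"name": "servo_tool", "arguments": {"deltas": [[[44,0,0,0,0],[44,0,0,0,0],[20,0,0,0,0],[20,0,0,0,0],[20,0,0,0,0]]]}}

```text
time: 14.12
tool_pos: [0.4716, -0.2992, 0.021]
tool_rot: [0.001, 0.072, 0.997, -0.0]
contact_force: [-0.7, -0.1, 3.9]
gripper_width: 0.346
```

{"name": "servo_tool", "arguments": {"deltas": [[[20,0,0,0,0],[20,0,0,50,0],[20,0,0,100,0],[20,0,0,130,0],[20,0,50,140,0]]]}}

```text
time: 14.75
tool_pos: [0.4723, -0.2509, 0.1632]
tool_rot: [0.002, 0.074, 0.997, -0.002]
contact_force: [0.1, 0.4, 0.1]
gripper_width: 0.345
```

{"name": "servo_tool", "arguments": {"deltas": [[[20,0,50,0,0],[20,10,110,0,0],[20,20,170,0,0],[20,35,230,0,0],[20,50,280,0,0]]]}}

```text
time: 15.38
tool_pos: [0.5208, 0.0335, 0.1596]
tool_rot: [-0.0, 0.071, 0.997, 0.0]
contact_force: [0.7, -0.4, -0.4]
gripper_width: 0.343
```

```bash
python3 - <<'E'
from h import *
s,c,f=look("w11",0,0,0)
E
```

```text
t 15.375 [0.5208 0.0335 0.1596] [-0.     0.071  0.997  0.   ] w 29.3 F [ 0.7 -0.4 -0.4]
```

View pics/w11.png

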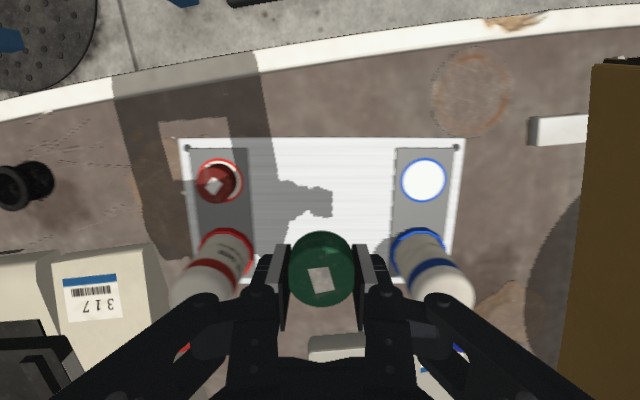

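```bash
python3 - <<'E'
from h import *
c=calibration("scene"); print([onz(c,p,0).round(3) for p in [(216,147),(235,154),(281,130),(350,90)]])
w=calibration("wrist")
for z in (0,.05,.1,.15): print(z,onz(w,(592,66),z).round(3),onz(w,(562,380),z).round(3))
E
```

```text
[array([0.464, 0.326, 0.   ]), array([0.505, 0.249, 0.   ]), array([ 0.721,  0.291, -0.   ]), array([1.133, 0.394, 0.   ])]
0 [0.449 0.283 0.   ] [0.808 0.294 0.   ]
0.05 [0.448 0.241 0.05 ] [0.744 0.25  0.05 ]
0.1 [0.447 0.2   0.1  ] [0.679 0.207 0.1  ]
0.15 [0.446 0.158 0.15 ] [0.615 0.163 0.15 ]
```

{"name": "servo_tool", "arguments": {"deltas": [[[20,4,45,0,0],[20,7,89,0,0],[20,7,89,-50,0],[20,7,89,-90,0],[20,7,89,-120,0]]]}}

```text
time: 16.05
tool_pos: [0.5265, 0.1203, 0.0374]
tool_rot: [-0.002, 0.071, 0.997, -0.0]
contact_force: [0.2, 0.3, 0.9]
gripper_width: 0.342
```

{"name": "servo_tool", "arguments": {"deltas": [[[20,0,0,0,0],[20,0,0,0,0],[20,0,0,-8,0],[20,0,0,-8,0],[20,0,0,-8,0]]]}}

```text
time: 16.68
tool_pos: [0.5284, 0.1202, 0.0326]
tool_rot: [0.0, 0.072, 0.997, 0.0]
contact_force: [-0.4, 0.7, 0.6]
gripper_width: 0.346
```

```bash
python3 - <<'E'
from h import *
s,c,f=look("w12",0,0,0); crop(f,250,400,190,330,5,"w12c")
E
```

```text
t 16.675 [0.5284 0.1202 0.0326] [0.    0.072 0.997 0.   ] w 29.6 F [-0.4  0.7  0.6]
```

View pics/w12c.png

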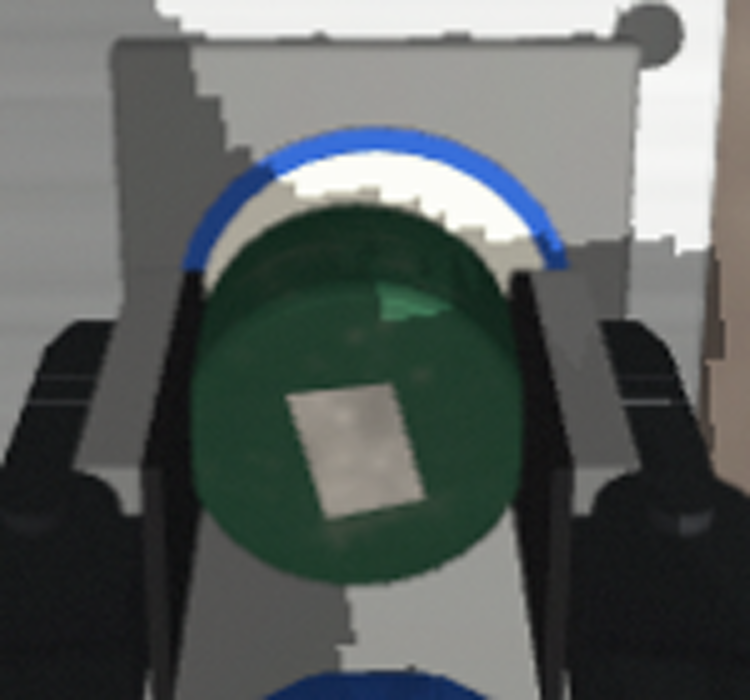

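{"name": "servo_tool", "arguments": {"deltas": [[[20,-0.5,2,0,0],[20,-0.5,2,-3,0],[20,-0.5,2,-4,0],[20,-0.5,2,-4,0],[20,-0.5,2,-4,0]]]}}

```text
time: 17.35
tool_pos: [0.5276, 0.1222, 0.0281]
tool_rot: [0.0, 0.072, 0.997, -0.0]
contact_force: [-0.1, -0.2, -0.1]
gripper_width: 0.34
```

```bash
python3 - <<'E'
from h import *
s,c,f=look("w13",0,0,0); crop(f,250,400,190,330,5,"w13c")
E
```

```text
t 17.35 [0.5276 0.1222 0.0281] [ 0.     0.072  0.997 -0.   ] w 29.0 F [-0.1 -0.2 -0.1]
```

View pics/w13c.png

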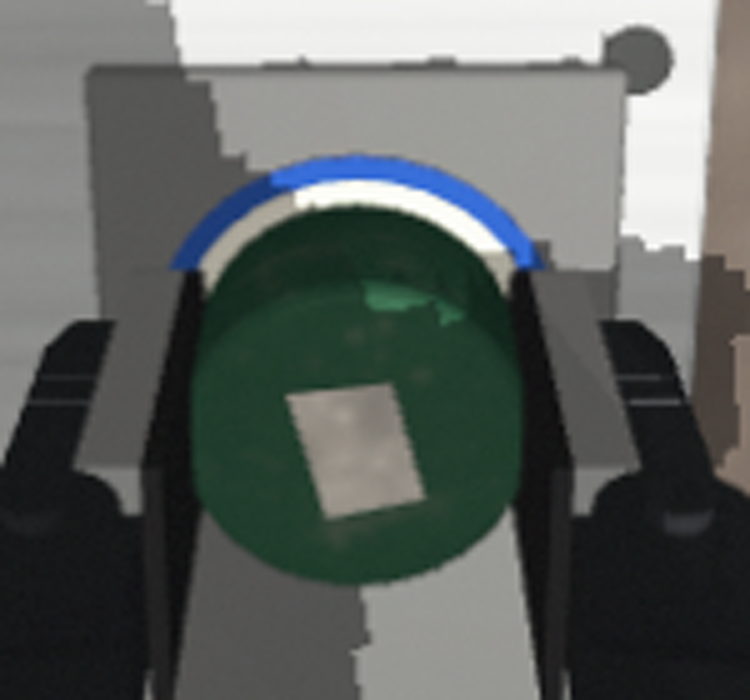

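{"name": "servo_tool", "arguments": {"deltas": [[[20,0,0,0,0],[50,0,0,0,0],[50,0,0,0,0],[50,0,0,0,0],[50,0,0,50,0]]]}}

```text
time: 18.02
tool_pos: [0.5238, 0.1218, 0.0741]
tool_rot: [-0.005, 0.072, 0.997, -0.001]
contact_force: [0.4, 0.3, 0.5]
gripper_width: 0.587
```

{"name": "servo_tool", "arguments": {"deltas": [[[50,0,0,50,0],[50,-10,-20,90,0],[50,-20,-80,90,0],[50,-30,-140,90,0],[50,-40,-200,90,0]]]}}

```text
time: 18.65
tool_pos: [0.4872, -0.0793, 0.1686]
tool_rot: [0.001, 0.071, 0.997, -0.0]
contact_force: [0.5, -0.4, 0.4]
gripper_width: 0.589
```

{"name": "servo_tool", "arguments": {"deltas": [[[50,-4,-60,0,0],[50,-8,-120,0,0],[50,-12,-180,0,0],[50,-16,-240,0,0],[50,-16,-300,0,0]]]}}

```text
time: 19.27
tool_pos: [0.4711, -0.3798, 0.1683]
tool_rot: [0.0, 0.072, 0.997, -0.0]
contact_force: [0.7, -0.1, 1.2]
gripper_width: 0.588
```

{"name": "servo_tool", "arguments": {"deltas": [[[50,0,-60,0,0],[50,0,-73,-40,0],[50,0,-73,-60,0],[50,0,-73,-60,0],[50,0,-73,-60,0]]]}}

```text
time: 19.9
tool_pos: [0.4723, -0.4502, 0.1093]
tool_rot: [0.0, 0.071, 0.997, -0.0]
contact_force: [0.6, 0.6, 1.0]
gripper_width: 0.582
```

```bash
python3 - <<'E'
from h import *
s,c,f=look("w14",0,0,0)
for d in (f[:,:,::-1],):
  hsv=cv2.cvtColor(f,cv2.COLOR_RGB2HSV); m=cv2.inRange(hsv,(0,0,0),(180,255,45)); m[260:]=0; ell(f,c,m,.0095)
E
```

```text
t 19.9 [ 0.4723 -0.4502  0.1093] [ 0.     0.071  0.997 -0.   ] w 49.7 F [0.6 0.6 1. ]
  [460.3 233.3] [33.4 39.8] [ 0.509  -0.3507  0.0095]
  [321.8 205.3] [43.9 47.9] [ 0.4717 -0.4518  0.0095]
  [624.  176.4] [58.2 85.5] [ 0.4816 -0.2225  0.0095]
```

View pics/w14.png

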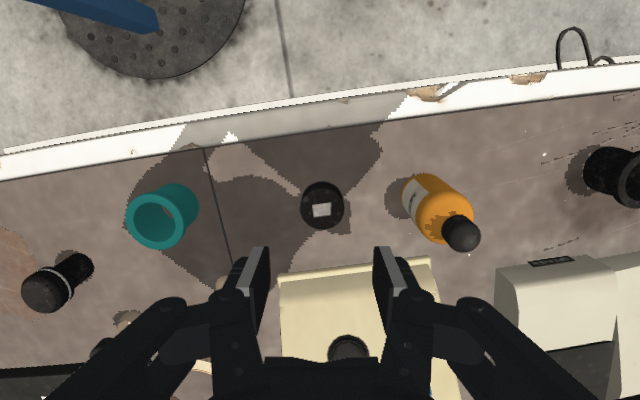

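{"name": "servo_tool", "arguments": {"deltas": [[[44,-0.5,0,-50,0],[44,-0.5,0,-75,0],[44,-0.5,0,-88,0],[44,-0.5,0,-88,0],[44,-0.5,0,-88,0]]]}}

```text
time: 20.58
tool_pos: [0.4722, -0.4518, 0.0223]
tool_rot: [0.001, 0.072, 0.997, -0.001]
contact_force: [0.1, 0.1, 0.8]
gripper_width: 0.519
```

{"name": "servo_tool", "arguments": {"deltas": [[[44,0,0,0,0],[44,0,0,0,0],[20,0,0,0,0],[20,0,0,0,0],[20,0,0,0,0]]]}}

```text
time: 21.2
tool_pos: [0.4715, -0.4512, 0.021]
tool_rot: [0.0, 0.072, 0.997, -0.0]
contact_force: [-0.8, 0.6, 4.0]
gripper_width: 0.344
```

{"name": "servo_tool", "arguments": {"deltas": [[[20,0,0,0,0],[20,0,0,50,0],[20,0,0,100,0],[20,0,0,140,0],[20,0,50,140,0]]]}}

```text
time: 21.82
tool_pos: [0.4727, -0.4042, 0.1652]
tool_rot: [0.003, 0.073, 0.997, -0.003]
contact_force: [-0.5, 1.0, 0.0]
gripper_width: 0.35
```

{"name": "servo_tool", "arguments": {"deltas": [[[20,0,60,0,0],[20,10,120,0,0],[20,20,180,0,0],[20,30,240,0,0],[20,43,300,0,0]]]}}

```text
time: 22.45
tool_pos: [0.5135, -0.0987, 0.1593]
tool_rot: [-0.0, 0.072, 0.997, 0.0]
contact_force: [0.8, -0.6, -0.1]
gripper_width: 0.343
```

{"name": "servo_tool", "arguments": {"deltas": [[[20,0,60,0,0],[20,0,120,0,0],[20,1,133,-50,0],[20,1,133,-90,0],[20,1,133,-120,0]]]}}

```text
time: 23.08
tool_pos: [0.5133, 0.0329, 0.0373]
tool_rot: [-0.002, 0.071, 0.997, -0.0]
contact_force: [-0.7, -0.7, -0.5]
gripper_width: 0.345
```

{"name": "servo_tool", "arguments": {"deltas": [[[20,0,0,0,0],[20,0,0,0,0],[20,0,0,-8,0],[20,0,0,-8,0],[20,0,0,-8,0]]]}}

```text
time: 23.7
tool_pos: [0.5154, 0.0322, 0.0326]
tool_rot: [0.0, 0.072, 0.997, -0.0]
contact_force: [-0.1, -0.3, -0.5]
gripper_width: 0.343
```

```bash
python3 - <<'E'
from h import *
s,c,f=look("w15",0,0,0)
E
```

```text
t 23.7 [0.5154 0.0322 0.0326] [ 0.     0.072  0.997 -0.   ] w 29.3 F [-0.1 -0.3 -0.5]
```

View pics/w15.png

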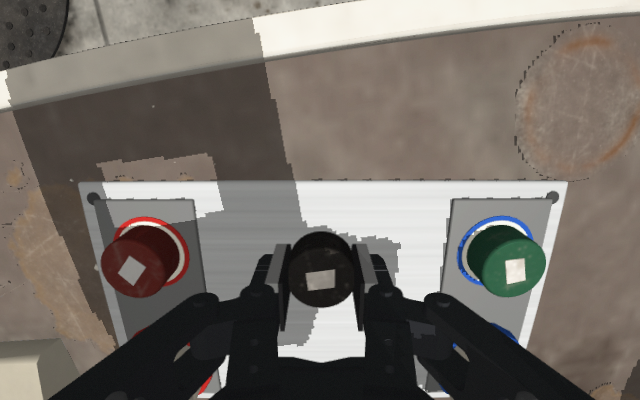

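Nicely centred. Small correction, lower, release.

{"name": "servo_tool", "arguments": {"deltas": [[[20,-0.5,1,-4,0],[20,-0.5,1,-7.3,0],[20,-0.5,1,-7.3,0],[20,-0.5,1,-7.3,0],[20,-0.5,1,-7.3,0]]]}}

```text
time: 24.38
tool_pos: [0.5147, 0.0333, 0.025]
tool_rot: [-0.0, 0.072, 0.997, 0.0]
contact_force: [-1.9, 0.2, 2.3]
gripper_width: 0.343
```

{"name": "servo_tool", "arguments": {"deltas": [[[20,0,0,0,0],[50,0,0,0,0],[50,0,0,0,0],[50,0,0,0,0],[50,0,0,0,0]]]}}

```text
time: 25.0
tool_pos: [0.5145, 0.0332, 0.0247]
tool_rot: [-0.0, 0.072, 0.997, -0.0]
contact_force: [0.6, -0.2, -0.0]
gripper_width: 0.587
```

{"name": "servo_tool", "arguments": {"deltas": [[[50,0,0,50,0],[50,0,0,100,0],[50,0,0,130,0],[50,-10,-50,140,0],[55,-20,-110,140,0]]]}}

```text
time: 25.62
tool_pos: [0.4953, -0.0775, 0.1667]
tool_rot: [0.002, 0.07, 0.998, -0.0]
contact_force: [1.9, 0.4, -0.4]
gripper_width: 0.649
```

{"name": "servo_tool", "arguments": {"deltas": [[[55,-10,-60,0,0],[55,-20,-120,0,0],[55,-20,-155,-20,0],[55,-20,-155,-40,0],[55,-20,-155,-40,0]]]}}

```text
time: 26.25
tool_pos: [0.4731, -0.2302, 0.1222]
tool_rot: [-0.002, 0.072, 0.997, 0.002]
contact_force: [0.4, 1.2, 0.3]
gripper_width: 0.643
```

{"name": "servo_tool", "arguments": {"deltas": [[[55,0,0,0,0],[55,0,0,0,0]]]}}

```text
time: 26.5
tool_pos: [0.4753, -0.2311, 0.1258]
tool_rot: [0.001, 0.071, 0.997, -0.0]
contact_force: [0.3, 0.3, 0.5]
gripper_width: 0.642
```

```bash
python3 - <<'E'
from h import *
s,c,f=look("w16",0,0,0)
hsv=cv2.cvtColor(f,cv2.COLOR_RGB2HSV); m=cv2.inRange(hsv,(0,0,0),(180,255,45)); m[260:]=0; ell(f,c,m,.03)
E
```

```text
t 26.5 [ 0.4753 -0.2311  0.1258] [ 0.001  0.071  0.997 -0.   ] w 54.8 F [0.3 0.3 0.5]
  [ 96.5 270.1] [36.6 51. ] [ 0.5024 -0.4186  0.03  ]
  [640.8 200.7] [37.9 45. ] [0.5048 0.0106 0.03  ]
  [319.8 207.3] [56.  61.8] [ 0.4746 -0.2342  0.03  ]
```

View pics/w16.png

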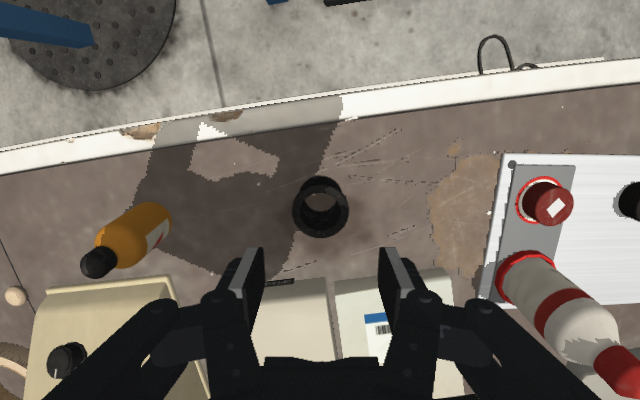

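```bash
python3 - <<'E'
from h import *
f=cv2.imread("pics/w16.png")[:,:,::-1]; g=np.clip(f.astype(float)*2.2,0,255).astype(np.uint8); crop(g,280,360,165,250,7,"w16c")
c=calibration("wrist"); print([onz(c,(320,v),.038).round(4) for v in (206,208,210,212)])
E
```

```text
[array([ 0.4708, -0.2336,  0.038 ]), array([ 0.4723, -0.2339,  0.038 ]), array([ 0.4737, -0.2341,  0.038 ]), array([ 0.4752, -0.2343,  0.038 ])]
```

View pics/w16c.png

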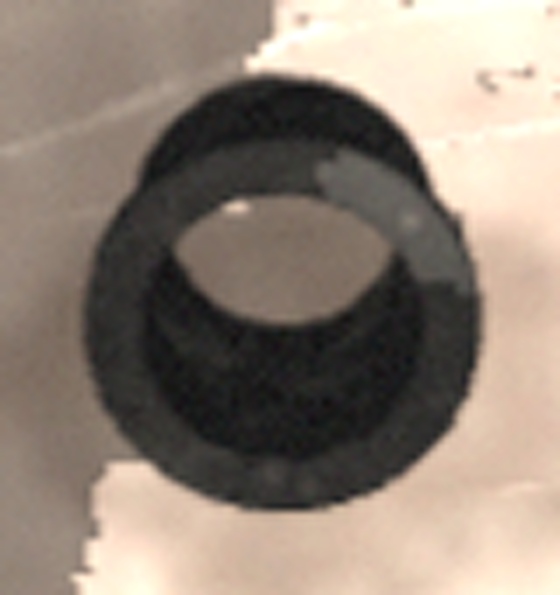

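{"name": "servo_tool", "arguments": {"deltas": [[[55,-0.7,-1.8,-45,0],[55,-0.7,-1.8,-70,0],[55,-0.7,-1.8,-85,0],[55,-0.7,-1.8,-85,0],[55,-0.7,-1.8,-85,0]]]}}

```text
time: 27.18
tool_pos: [0.4749, -0.2341, 0.0413]
tool_rot: [0.001, 0.072, 0.997, -0.001]
contact_force: [0.2, -0.1, 0.2]
gripper_width: 0.646
```

{"name": "servo_tool", "arguments": {"deltas": [[[55,0,0,0,0],[55,0,0,0,0],[30,0,0,0,0],[30,0,0,0,0],[30,0,0,0,0]]]}}

```text
time: 27.8
tool_pos: [0.4744, -0.2337, 0.0406]
tool_rot: [0.001, 0.072, 0.997, -0.0]
contact_force: [-0.5, 1.0, 5.7]
gripper_width: 0.427
```

{"name": "servo_tool", "arguments": {"deltas": [[[30,0,0,0,0],[30,0,0,20,0],[30,0,0,60,0],[30,0,0,120,0],[30,0,0,120,0]]]}}

```text
time: 28.42
tool_pos: [0.4768, -0.2356, 0.1658]
tool_rot: [0.005, 0.072, 0.997, -0.003]
contact_force: [0.5, 0.3, -0.3]
gripper_width: 0.433
```

```bash
python3 - <<'E'
from h import *
s,c,f=look("w17",0,0,0)
E
```

```text
t 28.425 [ 0.4768 -0.2356  0.1658] [ 0.005  0.072  0.997 -0.003] w 37.0 F [ 0.5  0.3 -0.3]
```

View pics/w17.png

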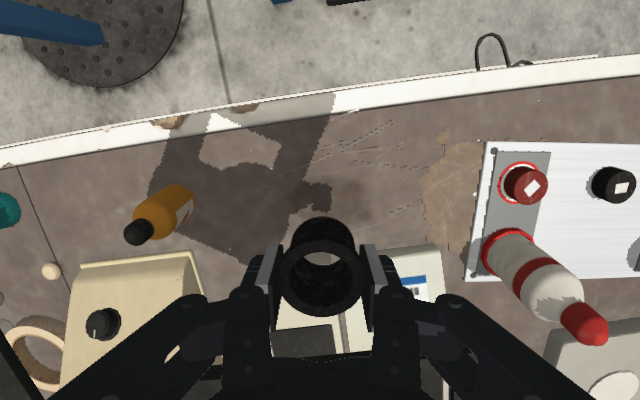

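{"name": "servo_tool", "arguments": {"deltas": [[[30,10,60,0,0],[30,20,120,0,0],[30,30,180,0,0],[30,40,240,0,0],[30,40,267,0,0]]]}}

```text
time: 29.1
tool_pos: [0.5126, 0.0362, 0.1573]
tool_rot: [-0.002, 0.07, 0.998, 0.0]
contact_force: [0.4, -0.7, -0.6]
gripper_width: 0.428
```

{"name": "servo_tool", "arguments": {"deltas": [[[30,0,0,-45,0],[30,0,0,-75,0],[30,0,0,-86,0],[30,0,0,-86,0],[30,0,0,-86,0]]]}}

```text
time: 29.72
tool_pos: [0.5148, 0.0332, 0.075]
tool_rot: [0.001, 0.072, 0.997, -0.0]
contact_force: [0.3, -0.1, -0.6]
gripper_width: 0.427
```

{"name": "servo_tool", "arguments": {"deltas": [[[30,0,0,0,0],[30,0,0,0,0],[30,0,0,0,0]]]}}

```text
time: 30.1
tool_pos: [0.5142, 0.0334, 0.0743]
tool_rot: [0.0, 0.072, 0.997, 0.0]
contact_force: [-0.5, -0.0, -0.0]
gripper_width: 0.431
```

```bash
python3 - <<'E'
from h import *
s,c,f=look("w18",0,0,0); g=np.clip(f.astype(float)*2.2,0,255).astype(np.uint8); crop(g,250,400,190,330,5,"w18c")
g=grab_frame("scene"); crop(g,230,330,140,240,6,"s18")
g=grab_frame("side"); crop(g,270,380,180,310,5,"d18")
E
```

```text
t 30.1 [0.5142 0.0334 0.0743] [0.    0.072 0.997 0.   ] w 36.8 F [-0.5 -0.  -0. ]
```

View pics/w18c.png

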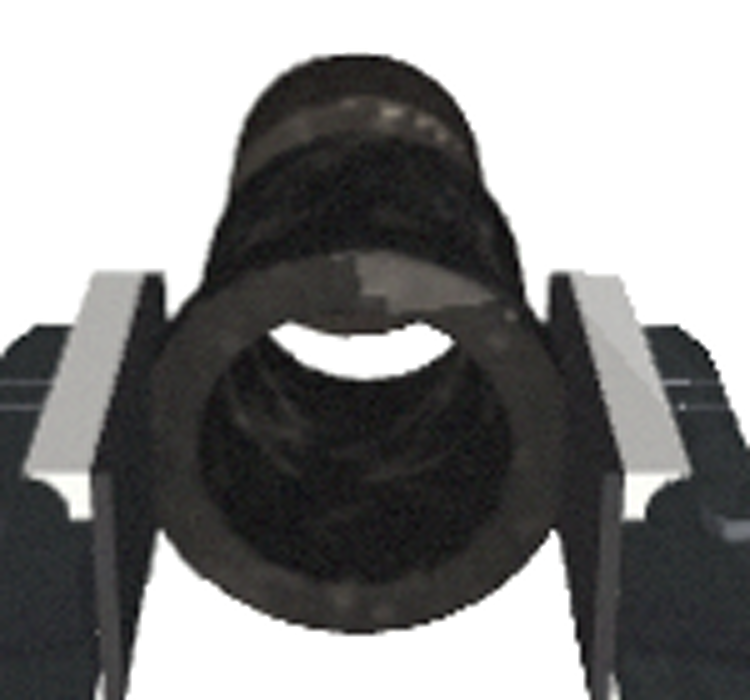

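View pics/s18.png

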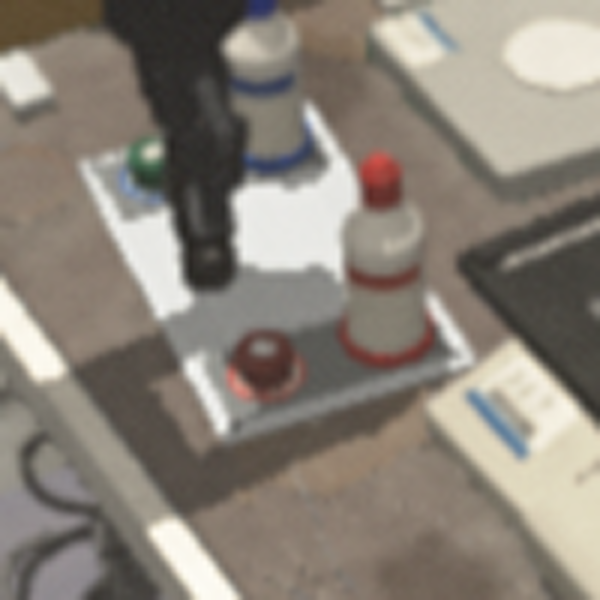

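View pics/d18.png

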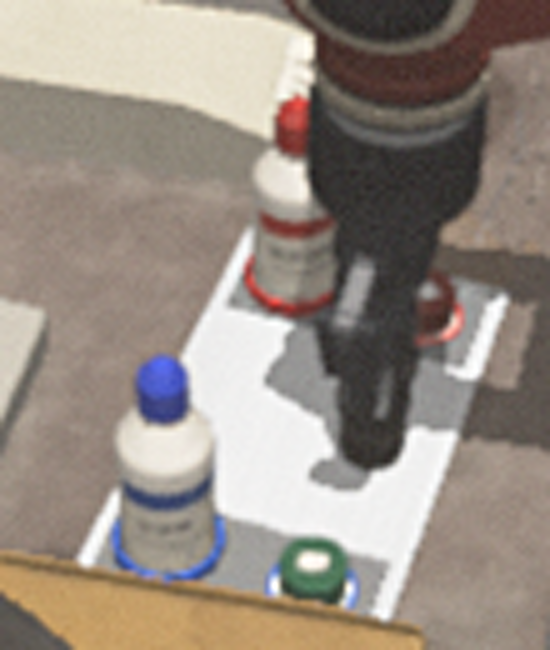

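```bash
python3 - <<'E'
from h import *
c=calibration("wrist")
P=lambda u,v,z:R2@onz(c,(250+u/5,190+v/5),z)[:2]*1000
print("loupe rim c",P(361,440,.0717),"left/right",P(150,440,.0717),P(572,440,.0717))
print("barrel bottom front",P(362,142,.0337)+[17.5,0])
print("spec bottom",P(357,54,.004)+[16,0],"spec top front",P(357,100,.023)+[16,0]); print("tcp",R2@state()["tool_pos"][:2]*1000)
E
```

```text
loupe rim c [503.39553387 104.43012083] left/right [503.41507138  85.61914177] [503.46775172 123.24182597]
barrel bottom front [507.48331535 104.6623745 ]
spec bottom [505.90368831 104.14442321] spec top front [505.07108249 104.12979284]
tcp [503.96761023 106.11580356]
```

{"name": "servo_tool", "arguments": {"deltas": [[[30,0,0,-5,0],[30,0,0,-9,0],[30,0,0,-10.2,0],[30,0,0,-10.2,0],[30,0,0,-10.2,0]]]}}

```text
time: 30.88
tool_pos: [0.5139, 0.0334, 0.0637]
tool_rot: [-0.0, 0.072, 0.997, -0.0]
contact_force: [-0.7, -0.4, 0.6]
gripper_width: 0.428
```

```bash
python3 - <<'E'
from h import *
s,c,f=look("w19",0,0,0); g=np.clip(f.astype(float)*2.2,0,255).astype(np.uint8); crop(g,250,400,190,330,5,"w19c")
E
```

```text
t 30.875 [0.5139 0.0334 0.0637] [-0.     0.072  0.997 -0.   ] w 36.6 F [-0.7 -0.4  0.6]
```

View pics/w19c.png

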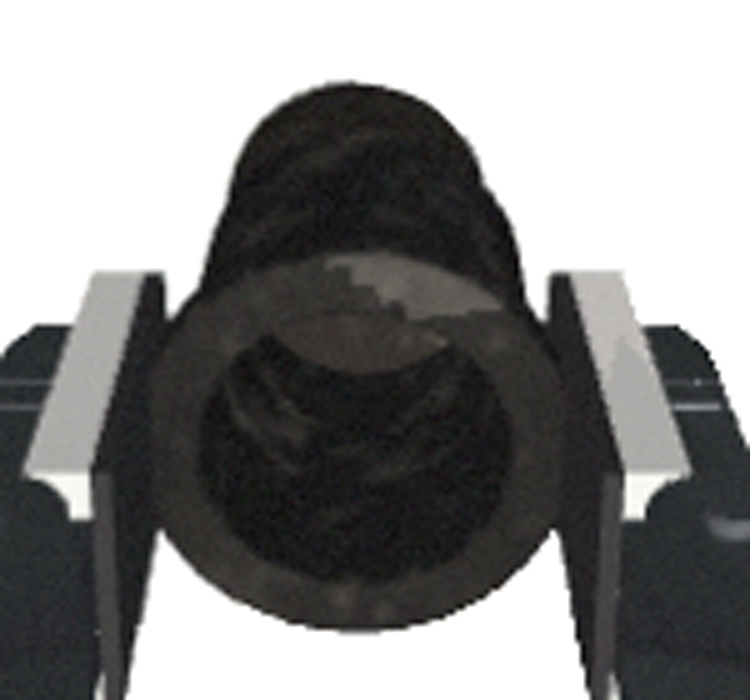

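{"name": "servo_tool", "arguments": {"deltas": [[[30,0.5,-0.4,0,0],[30,0.5,-0.4,0,0],[30,0.5,-0.4,-0.3,0],[30,0.5,-0.4,-0.3,0],[30,0.5,-0.4,-0.3,0]]]}}

```text
time: 31.55
tool_pos: [0.5146, 0.033, 0.0637]
tool_rot: [0.0, 0.072, 0.997, 0.0]
contact_force: [-1.3, 1.1, 5.4]
gripper_width: 0.431
```

{"name": "servo_tool", "arguments": {"deltas": [[[48,0,0,0,0],[55,0,0,0,0],[55,0,0,0,0],[55,0,0,0,0],[55,0,0,20,0]]]}}

```text
time: 32.17
tool_pos: [0.5128, 0.0331, 0.0817]
tool_rot: [-0.002, 0.072, 0.997, 0.0]
contact_force: [0.0, 0.1, 0.3]
gripper_width: 0.644
```

{"name": "servo_tool", "arguments": {"deltas": [[[55,0,0,40,0],[55,0,0,90,0],[55,-10,-50,110,0],[55,-20,-110,110,0],[55,-30,-160,110,0]]]}}

```text
time: 32.8
tool_pos: [0.4842, -0.1287, 0.1941]
tool_rot: [0.001, 0.072, 0.997, -0.0]
contact_force: [0.1, 0.2, -0.6]
gripper_width: 0.644
```

```bash
python3 - <<'E'
from h import *
s,c,f=look("w20",0,0,0)
g=grab_frame("scene"); crop(g,230,330,140,240,6,"s20")
E
```

```text
t 32.8 [ 0.4842 -0.1287  0.1941] [ 0.001  0.072  0.997 -0.   ] w 55.0 F [ 0.1  0.2 -0.6]
```

View pics/w20.png

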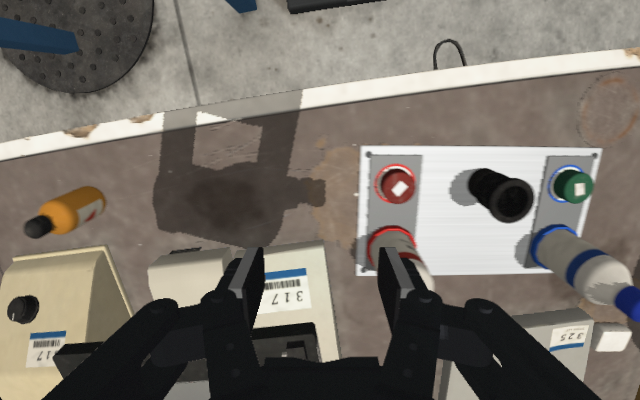

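View pics/s20.png

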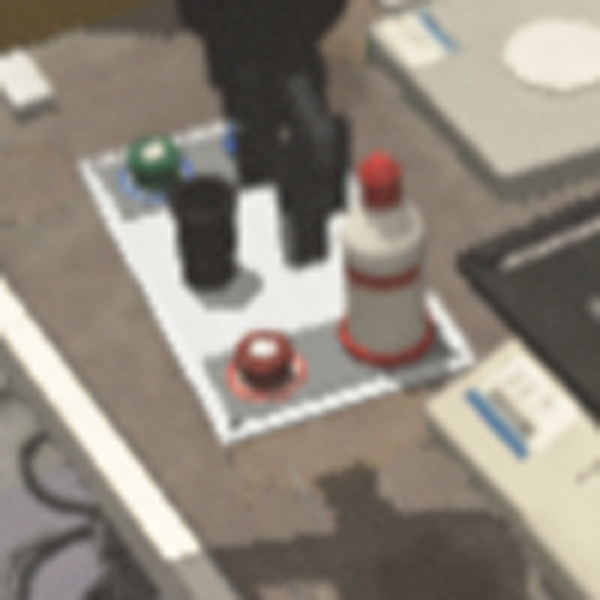

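{"name": "servo_tool", "arguments": {"deltas": [[[50,-2,-60,0,0],[50,-4,-120,0,0],[50,-6,-180,0,0],[50,-8,-242,0,0],[50,-8,-242,-24,0]]]}}

```text
time: 33.52
tool_pos: [0.4774, -0.3733, 0.1715]
tool_rot: [0.002, 0.074, 0.997, -0.002]
contact_force: [-0.9, 1.3, -0.2]
gripper_width: 0.586
```

{"name": "servo_tool", "arguments": {"deltas": [[[50,0,0,0,0],[50,0,0,0,0],[50,0,0,0,0]]]}}

```text
time: 33.9
tool_pos: [0.4772, -0.3684, 0.1706]
tool_rot: [0.001, 0.071, 0.997, -0.001]
contact_force: [0.3, -0.9, 0.8]
gripper_width: 0.585
```

```bash
python3 - <<'E'
from h import *
s,c,f=look("w21",0,0,0)
hsv=cv2.cvtColor(f,cv2.COLOR_RGB2HSV); m=cv2.inRange(hsv,(0,0,0),(180,255,60)); m[262:]=0; m[:,:270]=0; m[:,380:]=0; ell(f,c,m,.085)
m=cv2.inRange(hsv,(10,120,60),(25,255,255)); ell(f,c,m,.03)
crop(f,270,370,140,270,5,"w21c")
E
```

```text
t 33.9 [ 0.4772 -0.3684  0.1706] [ 0.001  0.071  0.997 -0.001] w 49.9 F [ 0.3 -0.9  0.8]
  [313.2 207.1] [24.3 27.2] [ 0.472  -0.3754  0.085 ]
  [314.1 191.7] [42.4 56.4] [ 0.4778 -0.3769  0.03  ]
```

View pics/w21.png

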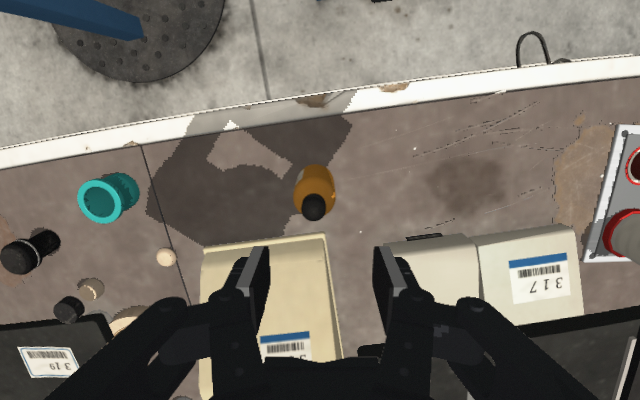

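View pics/w21c.png

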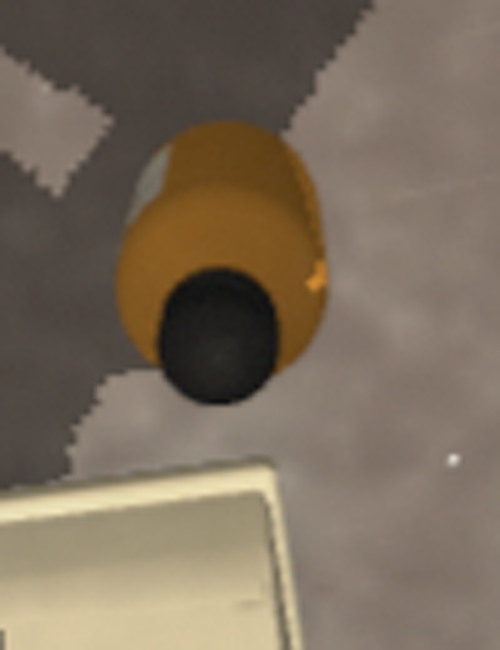

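```bash
python3 - <<'E'
from h import *
c=calibration("wrist")
print(onz(c,(313.8,209.8),.085), onz(c,(315,164.4),0)[:2]+R2.T@[.017,0])
E
```

```text
[ 0.47396207 -0.37544784  0.085     ] [ 0.47754287 -0.37668635]
```

{"name": "servo_tool", "arguments": {"deltas": [[[50,-1.5,-6.3,0,0],[50,-1.5,-6.3,-30,0],[50,-1.5,-6.3,-80,0],[50,-1.5,-6.3,-120,0],[50,-1.5,-6.3,-138,0]]]}}

```text
time: 34.58
tool_pos: [0.4748, -0.3751, 0.0311]
tool_rot: [-0.001, 0.072, 0.997, 0.001]
contact_force: [-5.1, 9.8, 62.1]
gripper_width: 0.583
```

{"name": "servo_tool", "arguments": {"deltas": [[[50,0,0,0,0],[50,0,0,0,0],[50,0,0,0,0],[25,0,0,0,0],[25,0,0,0,0]]]}}

```text
time: 35.2
tool_pos: [0.4752, -0.3755, 0.0318]
tool_rot: [0.0, 0.072, 0.997, -0.0]
contact_force: [0.2, 0.0, 1.9]
gripper_width: 0.378
```

{"name": "servo_tool", "arguments": {"deltas": [[[25,0,0,0,0],[25,0,0,0,0],[25,0,0,50,0],[25,0,0,100,0],[25,0,0,130,0]]]}}

```text
time: 35.83
tool_pos: [0.4753, -0.3757, 0.1638]
tool_rot: [0.001, 0.072, 0.997, -0.001]
contact_force: [0.2, -0.3, -1.3]
gripper_width: 0.381
```

```bash
python3 - <<'E'
from h import *
s,c,f=look("w22",0,0,0)
E
```

```text
t 35.825 [ 0.4753 -0.3757  0.1638] [ 0.001  0.072  0.997 -0.001] w 32.6 F [ 0.2 -0.3 -1.3]
```

View pics/w22.png

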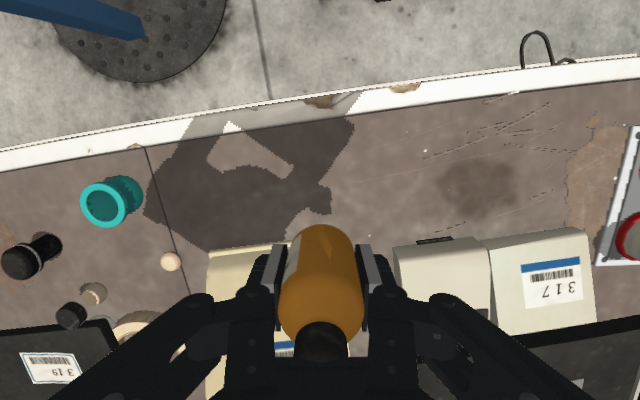

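{"name": "servo_tool", "arguments": {"deltas": [[[25,0,40,20,0],[25,0,100,20,0],[25,5,160,20,0],[25,10,220,20,0],[25,15,280,20,0]]]}}

```text
time: 36.5
tool_pos: [0.489, -0.0932, 0.1797]
tool_rot: [-0.001, 0.072, 0.997, 0.0]
contact_force: [0.7, 1.1, -0.7]
gripper_width: 0.378
```

{"name": "servo_tool", "arguments": {"deltas": [[[25,10,60,0,0],[25,25,105,0,0],[25,60,118,0,0],[25,94,118,0,0],[25,94,118,0,0]]]}}

```text
time: 37.12
tool_pos: [0.5844, 0.0231, 0.1794]
tool_rot: [-0.001, 0.071, 0.997, -0.0]
contact_force: [-0.4, 0.2, -1.3]
gripper_width: 0.383
```

{"name": "servo_tool", "arguments": {"deltas": [[[25,0,0,-40,0],[25,0,0,-80,0],[25,0,0,-110,0],[25,0,0,-120,0],[25,0,0,-120,0]]]}}

```text
time: 37.75
tool_pos: [0.583, 0.0226, 0.0607]
tool_rot: [-0.001, 0.072, 0.997, 0.0]
contact_force: [0.2, 0.0, -0.3]
gripper_width: 0.383
```

{"name": "servo_tool", "arguments": {"deltas": [[[25,0,0,0,0],[25,0,0,0,0],[25,0,0,0,0]]]}}

```text
time: 38.12
tool_pos: [0.5846, 0.0227, 0.0624]
tool_rot: [0.001, 0.072, 0.997, -0.0]
contact_force: [-0.4, 0.5, -0.9]
gripper_width: 0.378
```

```bash
python3 - <<'E'
from h import *
s,c,f=look("w23",0,0,0)
g=grab_frame("scene"); crop(g,230,330,120,230,5,"s23")
E
```

```text
t 38.125 [0.5846 0.0227 0.0624] [ 0.001  0.072  0.997 -0.   ] w 32.3 F [-0.4  0.5 -0.9]
```

View pics/w23.png

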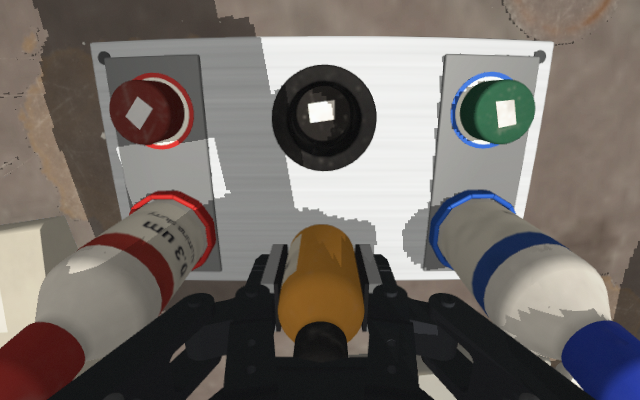

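View pics/s23.png

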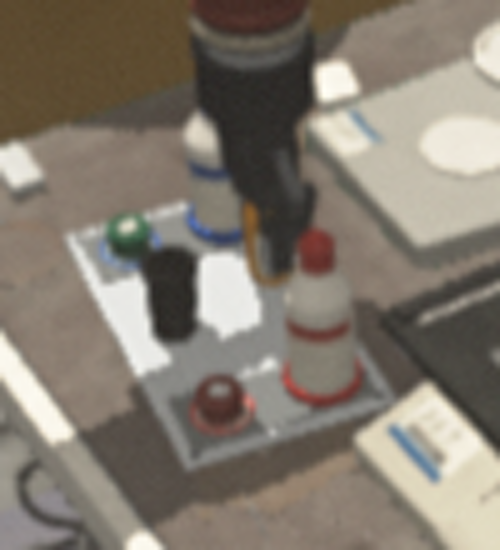

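{"name": "servo_tool", "arguments": {"deltas": [[[25,-0.5,0.3,-10,0],[25,-0.5,0.3,-18,0],[25,-0.5,0.3,-22,0],[25,-0.5,0.3,-24,0],[25,-0.5,0.3,-24,0]]]}}

```text
time: 38.85
tool_pos: [0.5834, 0.023, 0.0372]
tool_rot: [-0.0, 0.072, 0.997, 0.0]
contact_force: [0.7, -0.7, -0.3]
gripper_width: 0.38
```

{"name": "servo_tool", "arguments": {"deltas": [[[25,0,0,0,0],[25,0,0,-1,0],[25,0,0,-1.5,0],[25,0,0,-1.5,0]]]}}

```text
time: 39.35
tool_pos: [0.5834, 0.023, 0.0359]
tool_rot: [0.0, 0.072, 0.997, -0.0]
contact_force: [0.2, 0.3, 0.2]
gripper_width: 0.381
```

```bash
python3 - <<'E'
from h import *
s,c,f=look("w24",0,0,0)
P=lambda u,v,z:R2@onz(c,(u,v),z)[:2]*1000
crop(f,230,410,200,370,4.4,"w24c"); np.save("w24.npy",c["world_from_camera"])
print(R2@s["tool_pos"][:2]*1000)
E
```

```text
t 39.35 [0.5834 0.023  0.0359] [ 0.     0.072  0.997 -0.   ] w 32.6 F [0.2 0.3 0.2]
[574.21043909 105.69545451]
```

View pics/w24.png

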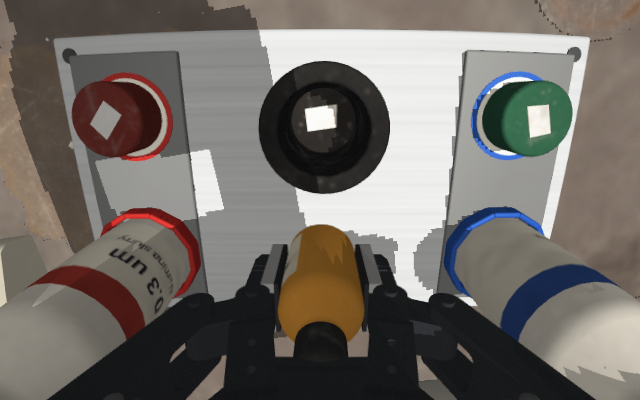

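```bash
python3 - <<'E'
from h import *
c=calibration("wrist")
P=lambda u,v,z:R2@onz(c,(u,v),z)[:2]*1000
print("amber",P(322,225.5,.004)+[17,0]); print("rear plate edges not visible; ring R front",P(124,72,.007),"B",P(518,72,.007))
for n,u,v in [("bfront",320,33)]: print(n,P(u,v,.004))
print("collar front R",P(150,209,.010),"B",P(494,208,.010))
E
```

```text
amber [577.85039455 104.00363784]
rear plate edges not visible; ring R front [484.62155549  14.22603119] B [484.91498793 192.92561797]
bfront [469.60385707 103.18712226]
collar front R [549.55852961  18.09110083] B [549.27148985 189.81432536]
```

{"name": "servo_tool", "arguments": {"deltas": [[[25,0,0,0,0],[50,0,0,0,0],[50,0,0,0,0],[50,0,0,0,0],[50,0,0,20,0]]]}}

```text
time: 40.02
tool_pos: [0.5818, 0.0231, 0.0547]
tool_rot: [-0.002, 0.072, 0.997, 0.0]
contact_force: [0.4, -0.0, -0.7]
gripper_width: 0.584
```

{"name": "servo_tool", "arguments": {"deltas": [[[50,0,0,40,0],[50,0,0,90,0],[50,0,0,140,0],[50,-40,-20,160,0],[50,-80,-40,170,0]]]}}

```text
time: 40.65
tool_pos: [0.5036, -0.0174, 0.2299]
tool_rot: [0.003, 0.071, 0.997, -0.0]
contact_force: [0.3, -0.5, 0.9]
gripper_width: 0.589
```

{"name": "servo_tool", "arguments": {"deltas": [[[50,0,0,0,0],[50,0,0,0,0],[50,0,0,0,0]]]}}

```text
time: 41.02
tool_pos: [0.5039, -0.0166, 0.2259]
tool_rot: [-0.0, 0.071, 0.997, 0.0]
contact_force: [0.3, -0.4, -0.5]
gripper_width: 0.59
```

```bash
python3 - <<'E'
from h import *
s,c,f=look("w25",0,0,0); np.save("w25.npy",c["world_from_camera"])
g=grab_frame("scene"); cv2.imwrite("pics/s25.png",g[:,:,::-1]);crop(g,230,330,120,230,5,"s25c")
g=grab_frame("side"); cv2.imwrite("pics/d25.png",g[:,:,::-1]);crop(g,270,380,180,310,4.5,"d25c")
E
```

```text
t 41.025 [ 0.5039 -0.0166  0.2259] [-0.     0.071  0.997  0.   ] w 50.4 F [ 0.3 -0.4 -0.5]
```

View pics/w25.png

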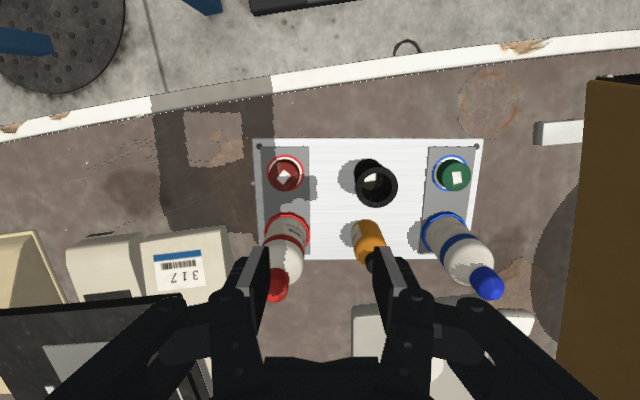

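View pics/s25c.png

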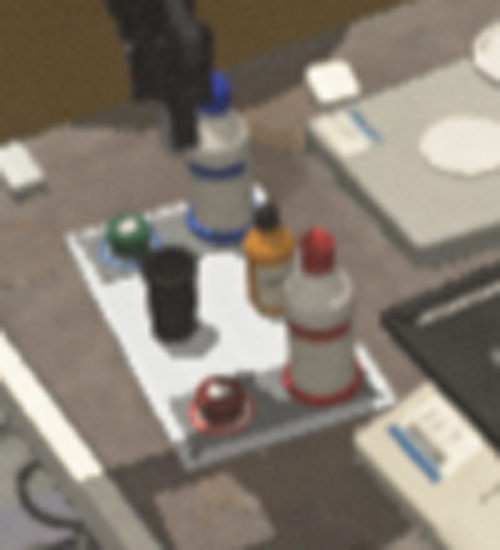

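View pics/d25c.png

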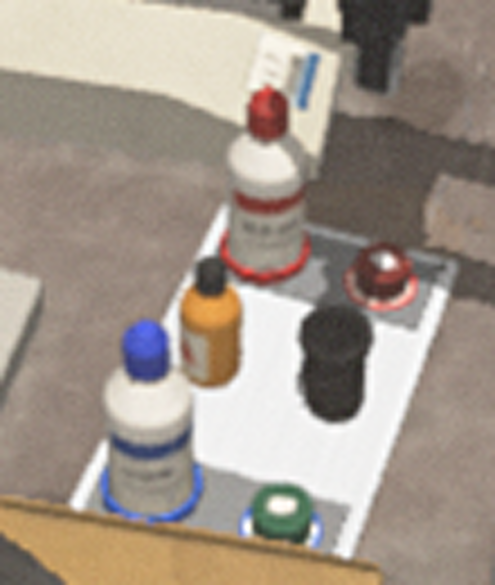

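```bash
python3 - <<'E'
from h import *
s=calibration("scene");d=calibration("side")
def tri(a,b):
    o1,d1=ray(s,a);o2,d2=ray(d,b);A=np.c_[d1,-d2];t=np.linalg.lstsq(A,o2-o1,rcond=None)[0];return ((o1+d1*t[0])+(o2+d2*t[1]))/2
for n,a,b in [("amber",(283.2,162.6),(317.1,239.6)),("red",(293.6,167.4),(329.6,201.1))]:
    p=tri(a,b);print(n,p.round(4),R2@p[:2]*1000)
# base/body silhouettes at mid body: amber body center
for n,a,b,z in [("amber cap",(283.2,162.6),(317.1,239.6),.086),("red cap",(293.6,167.4),(329.6,201.1),.13)]:
    print(n,R2@onz(s,a,z)[:2]*1000,R2@onz(d,b,z)[:2]*1000)
# red/green specimen tops and loupe
w=calibration("wrist"); f=cv2.imread("pics/w25.png")
crop(f[:,:,::-1],250,490,130,280,3.3,"w25c")
for n,u,v,z in [("red sq",284.5,176.5,.026),("green sq",457,177,.026),("loupe rim",377,186,.061)]: print(n,R2@onz(w,(u,v),z)[:2]*1000)
E
```

```text
amber [0.5837 0.022  0.0798] [574.65039394 104.67467866]
red [ 0.5721 -0.0669  0.1262] [575.78418916  15.07109268]
amber cap [571.80666764  97.2844754 ] [572.99833455 110.10356646]
red cap [574.44744339  10.81833468] [574.14884701  19.39780448]
red sq [503.8843906   15.33896539]
green sq [504.34043718 193.96262164]
loupe rim [504.10956966 104.60736686]
```

View pics/w25c.png

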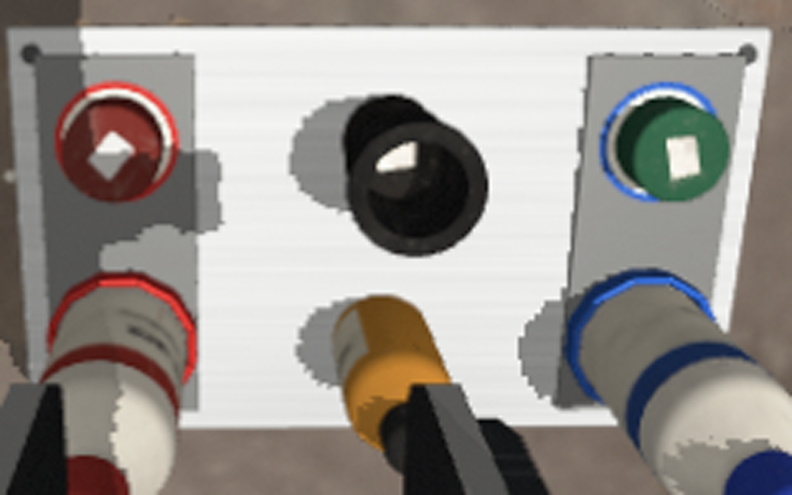

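```bash
python3 - <<'E'
import cv2,numpy as np
a=cv2.imread("pics/scene0.png").astype(int);b=cv2.imread("pics/s25.png").astype(int)
d=np.abs(a-b).max(2)
print("stone",d[145:162,222:245].mean(),"wax",d[128:145,288:305].mean())
from plant import *
job_done(); print(state()["time"])
E
```

```text
stone 1.6905370843989769 wax 1.7889273356401385
the job is handed in; nothing more can be done
the job is handed in; nothing more can be done
```

The layout is done and handed in at about 41 s of the 128 s allowed. One check went wrong on the way: a force spike that may break the 40 N limit.

**Failed check:** during the fast descent onto the amber bottle, one reading showed about 62 N vertical force on the wrist. The gripper body cleared the cap by only about 1 mm, so a small overshoot probably pressed on the cap. That is under the 120 N wrist limit, but may be over the 40 N body-contact limit. The bottle stayed upright and was placed normally, and every other force reading was 6 N or less.

I placed the pieces in the order asked: red specimen, green specimen, black specimen, loupe, amber bottle. The red one first landed about 4 mm off its mark, so I regrasped and centred it before going on.

Last checks, in the board's own axes:

| Item | What the cameras showed |
|---|---|
| Red and green specimens | Centred in their rings to about 1 mm just before release, still on the marks afterwards |
| Loupe on black specimen | (504.1, 104.6) mm, against a midpoint of the red and green specimens of (504.1, 104.7) mm |
| Amber bottle | Within about 1 mm of its place midway and in line, judged from the red bottle's measured cap and the known station spacing. A wrist-view estimate from its base edge put it about 2.5 mm further back; I took the two-camera result. |
| Wax block and dressing stone | Scene picture unchanged where they lie |

Everything stood upright and free, with the arm clear at hand-in.

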